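# Index the inclined assembly turntable and load its empty nest

## Task

Swing the red brake lever out to free the inclined turntable, turn the table (its black posts are the handles) until the empty nest stands at the front pointer and the detent has clicked in, and swing the lever fully back to lock it. Then take the brown-red module board from the steel pan, lay it flat between the locating pins of that nest, and swing the nest's orange-knobbed hold-down fully over the board's end. Leave the grey boards and the bottles as they are.

Things in the scene. Friction and masses are not known exactly. Their poses are not given: they have to be found in the camera images.
- turntable (a joint): Angle of the aluminium table (250 mm across, 12 mm thick) on its inclined axis, rad, positive counter-clockwise seen from above; 0 = empty nest at the pointer in its detent. Three nests 120 deg apart, two of them loaded; a sprung detent (about 10 N at a post) centres each over the last 3 deg. Starts 0.65 to 1.85, so it is turned clockwise.
- table_centre (a point): Point on the table's axis in its top face. Its z axis is the table axis, leaning 24 deg toward the robot side; x and y turn with the table, -x points to the middle of the empty nest. A 40 mm hub stands 9 mm high round it. All heights below are along this axis above the table's top face.
- pointer (a point): Tip of the white pointer plate with a red line on the front edge of the deck, 124 mm from the axis, in the plane of the table's top. Fixed to the deck: x up the slope (away from the robot), y left, z along the table axis. The deck is 272 x 284 mm.
- index_mark (a point): Outer end of the black line on the table's rim at the empty nest, 124 mm from the axis; meets the pointer when the nest is home.
- nest (a point): Middle of the empty nest, on top of its black pad (38 radial x 84 mm, 10 mm above the table), 60 mm from the axis. Axes as table_centre: x radial (inward), y along the nest. The board overhangs the pad by 5 mm along each long edge and has 1.5 mm play between steel pins (16 mm tall, then a 5 mm cone), which leave the middle 50 mm of each long edge free for fingers.
- post_a (a point): Black turning post, round, 16 mm (collar 19 mm), standing along the table axis, 112 mm from it, top 55 mm above the table; this point lies 7 mm below its top. Post a stands 78 deg counter-clockwise (from above) of the empty nest.
- post_b (a point): As post_a, 120 deg further counter-clockwise (198 deg from the empty nest).
- post_c (a point): As post_a, 240 deg further counter-clockwise (42 deg clockwise of the empty nest).
- brake_lever (a joint): Angle of the red brake lever at the deck's front right corner, rad: 0 = brake on, lever pointing right along the deck; grows clockwise (knob toward the robot) to 1.1 = released, and stays there. Takes about 5 N at the knob; a spring shoe holds the table's rim while it is on.
- brake_pivot (a point): Pivot of the brake lever on the deck's top face (20 mm below the table's top). Axes as pointer.
- brake_knob (a point): In the black round knob (22 mm, on the axis 5 mm below its top; 29 mm tall above the lever) at the lever's end, 74 mm from the pivot axis. Knob top 42 mm above the table's top.
- hold_down (a joint): Angle of the empty nest's hold-down (steel bell crank with an orange knob), rad: 0 = open, clear of the nest; grows clockwise seen from above to 1.57 = its nose lies 8 mm over the board's end. Starts 0 to 0.25.
- hold_down_pivot (a point): Pivot of the hold-down on the table, 62 mm from the nest's middle along the nest, at the underside of the crank (16 mm above the table's top, 1 mm above a seated board's plate).
- hold_down_knob (a point): In the orange round knob (15 mm, 30 mm tall), on its axis 4 mm below its top (51 mm above the table), 34 mm from the pivot. With the nest at the pointer it stands to the right of the pivot when open and comes to the front (toward the pointer) when shut.
- brown_board: Loose brown-red carrier board with two hybrid modules, 92 (x) x 49 (y) mm, plate 5 mm thick, parts up to 12 mm, 60 g. Origin: centre of its underside, z up. Hold by the long edges. Either way round is right.
- grey_board_1: Loose grey board of the same size in the pan; stays there.
- grey_board_2: Loose grey board of the same size in the pan; stays there.
- pan: Steel sheet pan, 335 (x) x 210 (y) mm, rim 26 mm high, floor 2 mm; fixed. Origin: centre of its underside.
- ipa: White solvent bottle, 48 mm across, 125 mm tall, standing behind the fixture; origin at its foot.
- flux: Small white bottle with a red spout, 25 mm across, 100 mm tall; origin at its foot.
Things that resemble listed ones, but are neither listed nor needed, are in the scene too. What is shaped like the brown_board but green is not meant.

How it is judged:
On the way, in this order (a step that is already met when the one before it is completed fails the run):
1. the brake lever is swung out, the brake released (value of joint brake_lever above 0.9 rad), for 0.2 s.
2. the empty nest stands at the pointer, in its detent (distance between index_mark and pointer below 0.0045 m and velocity of joint turntable between -0.05 and 0.05 rad/s), for 0.3 s.
3. the brake lever is back, the table locked with the nest at the pointer (value of joint brake_lever below 0.2 rad and distance between index_mark and pointer below 0.0045 m), for 0.2 s.
4. the brown-red board lies flat between the nest's pins (x of brown_board in the frame of nest between -0.0045 and 0.0045 m and y of brown_board in the frame of nest between -0.0045 and 0.0045 m and z of brown_board in the frame of nest between -0.003 and 0.003 m and angle between the z axis of brown_board and the z axis of nest, either way round below 0.07 rad and angle between the x axis of brown_board and the y axis of nest, either way round below 0.09 rad and distance between index_mark and pointer below 0.0045 m), for 0.2 s.
5. the hold-down is swung over the board's end (value of joint hold_down above 1.35 rad and x of brown_board in the frame of nest between -0.0045 and 0.0045 m and y of brown_board in the frame of nest between -0.0045 and 0.0045 m and z of brown_board in the frame of nest between -0.003 and 0.003 m and angle between the z axis of brown_board and the z axis of nest, either way round below 0.07 rad and angle between the x axis of brown_board and the y axis of nest, either way round below 0.09 rad), for 0.2 s.
At the end, for the whole second after the job is handed in: The empty nest's line is within 4.5 mm of the pointer, the brake lever is back within 0.2 rad, the brown-red board lies at rest flat in the nest (within 4.5 mm sideways, 3 mm in height), and its hold-down is swung to at least 1.35 rad (all of step 3 and all of step 5 and linear speed of brown_board below 0.02 m/s); the robot touches nothing.
It fails at once if a grey board in the pan is shifted by more than 20 mm (distance of any of grey_board_1, grey_board_2 from where it was at the start of the episode above 0.02 m).
It fails at once if a bottle is shifted by more than 20 mm or tipped (distance of any of ipa, flux from where it was at the start of the episode above 0.02 m or angle between any of ipa, flux's own z axis and vertical above 0.3 rad).
It also fails if it takes over 72 s, if anything falls off the work surface, if the arm or the gripper's body presses on something with over 40 N, if the wrist force passes 120 N, or if a joint passes its speed limit or range.

## Robot

A 6-joint arm with a two-finger parallel gripper is mounted at the origin on a cart in front of the work surface, level with it; the furniture and walls round the work are solid. World frame = base frame: x ahead of the robot, y to its left, z up, the work surface at z = 0. Lengths are in m, angles in rad, forces in N, time in s.
With the tool pointing down it reaches from about 0.325 to 1 m from the base axis. Payload 5.1 kg.
Tool frame: the origin (TCP) lies at the very end of the fingers, on their centre line; the grasp point (between the pads) lies 19 mm behind it; z points along the fingers, y is the line along which they close (so a half turn about z gives the same grasp; the last joint's range is limited). The gripper opens to 85 mm and grips with 20 to 120 N. Pads are 22 mm wide; open, the fingers measure 114 mm over their backs; the gripper's body (76 mm by 85 mm) begins 54 mm behind the grasp point. The pads swing forward as they close: fully open they stand 13 mm farther back than shut.
Start: joints at [1.124, 0.124, 1.65, -0, 1.367, -0.083], TCP at [0.231, 0.607, 0.231] pointing down, gripper open.
Joint ranges: [-2.61, 2.61], [-1.02, 2.33], [0.03, 2.71], [-1.35, 4.49], [0.32, 2.68], [-2.91, 2.91]. Speed limits (rad/s): [2.57, 2.57, 3.14, 3.14, 3.14, 3.14].

## Interface

Orientations are given as a rotation vector (axis times angle).
In Python, from cell import observe, viewer, finish_job gives the robot as it stands.
- The arm moves only by the tool apply_moves, never from a script. Its argument "rows" is a list that holds one entry, the list of rows, each a list of 7 numbers: the shift along the tool's x, y, z in cm, then the turn, a rotation vector about the tool's x, y, z in rad, then the finger opening in cm, from 0 to 8.54. A call has exactly 5 rows; each row shifts and turns the commanded pose from where the row before left it, along the tool's axes as they then stand; what a row does not reach is not made up. A row lasts 1/10 s, in which the tool goes at most 50 mm and 8.59 degrees, less where a joint would pass 70% of its speed; a pose out of reach is approached as far as the arm can. A call with a gripper value outside its range is refused whole. The fingers move at their own pace and stop on an object; "squeeze" is the grip in N (left out, the last holds). Time passes only in rows, so rows that do not move let the fingers close, or fill a call up. It gives the time, the measured TCP pose, the force, the opening and the grip force at its end, in the units of the state.
- observe(): the state, without advancing time (a new reading comes with each control period).
- viewer.read_camera(name): name is "scene" or "side" or "wrist"; returns a dict with "image" (384x512x3 uint8, blue, green, red), "depth" (384x512 float32, m along the optical axis (not along the pixel's ray), 0 where there is no reading), "camera_matrix" (3x3 intrinsics, pixels), "extrinsics" (4x4, takes a point from camera to world coordinates). Camera axes: x right, y down, z forward; pixel columns grow to the right and rows downward; lengths in m; the calibration is good to about 2 mm. A picture is of the moment at which its call begins.
- finish_job(): hands the job in; it is judged then, once.
The state is a dict: "t": time; "qpos": joint angles; "dq": joint speeds; "joint_torque": joint torques, N m; "eef_pos": TCP position; "eef_rot": TCP orientation; "force": force on the tool from outside, world axes, zero at the start; "torque": the same for the moment, N m; "gripper_width": finger opening in m; "gripper_force": force on a finger pad.
Only numpy, scipy, OpenCV 4.12 (cv2) and the standard library are available. Lean on these libraries where they do the work, as an engineer would, in place of code of your own. Each camera call takes 0.05 s, during which the arm holds its last target. There are 200 camera calls.

## Working session

There is one attempt and no reset: what is moved stays moved. The work goes in short steps, Python scripts to look and compute and a tool call to move; the robot and the scene stay as the last step left them, time stands still between calls to the robot, and variables do not carry over. Pictures are saved under pics/ and viewed, at most 12 in all, crops included, and the job is handed in when it is done.

Besides the shell and the picture viewer there is one more tool, called after "Call:" in YAML: its name, and indented under it one key for each argument. apply_moves: Moves the arm, as the interface text tells. Its arguments: {"type":"object","properties":{"rows":{"type":"array","items":{"type":"array","items":{"type":"array","items":{"type":"number"}}}},"squeeze":{"type":"number"}},"required":["rows"]}

```bash
ls; mkdir -p pics
cat > h.py <<'E'
import numpy as np,cv2
from cell import observe,viewer,finish_job
from scipy.spatial.transform import Rotation as R
def cam(n,save=None):
    c=viewer.read_camera(n)
    np.savez('%s.npz'%(save or n),**c)
    if save: cv2.imwrite('pics/%s.png'%save,c['image'])
    return c
def px(c,u,v,r=2):
    d=c['depth'][v-r:v+r+1,u-r:u+r+1]; d=np.median(d[d>0])
    p=np.linalg.inv(c['camera_matrix'])@[u,v,1]*d
    return (c['extrinsics']@np.r_[p,1])[:3]
def proj(c,P):
    q=np.linalg.inv(c['extrinsics'])@np.r_[P,1]; q=c['camera_matrix']@q[:3]; return q[:2]/q[2]
E
python3 - <<'E'
from h import *
a=cam('scene','s0');b=cam('side','d0');w=cam('wrist','w0')
for c in(a,b,w): print(c['camera_matrix'][0],np.round(c['extrinsics'],3).tolist())
im=np.vstack([np.hstack([a['image'],b['image']])]);cv2.imwrite('pics/sd.png',cv2.resize(a['image'],(800,600),interpolation=3))
print(observe())
E
```

```text
pics
[359.76912974   0.         253.7191734 ] [[0.476, -0.709, 0.521, 0.072], [-0.88, -0.381, 0.285, -0.258], [-0.003, -0.593, -0.805, 0.937], [0.0, 0.0, 0.0, 1.0]]
[454.04301315   0.         249.78881228] [[-0.997, -0.028, 0.068, 0.533], [-0.07, 0.631, -0.773, 0.973], [-0.021, -0.775, -0.631, 0.894], [0.0, 0.0, 0.0, 1.0]]
[269.27820408   0.         256.3899534 ] [[0.356, 0.896, 0.266, 0.164], [0.934, -0.341, -0.104, 0.633], [-0.003, 0.286, -0.958, 0.373], [0.0, 0.0, 0.0, 1.0]]
{'t': 0.15, 'qpos': array([ 1.12438261e+00,  1.24396651e-01,  1.65134890e+00,  1.21051208e-05,
        1.36750660e+00, -8.25888111e-02]), 'dq': array([ 0.00048173, -0.00182092, -0.00438921,  0.00028645, -0.00119237,
       -0.00048244]), 'joint_torque': array([ 6.56163647e-04, -4.24228477e+01, -3.66013455e+01,  6.14637173e-06,
        4.61390504e-03,  2.70835471e-05]), 'eef_pos': array([0.23111705, 0.60702062, 0.23031538]), 'eef_rot': array([-5.68271090e-01, -3.08931521e+00,  2.51085123e-03]), 'force': array([ 0.60456379, -0.62600198, -0.23948946]), 'torque': array([0.01859629, 0.03501473, 0.05450745]), 'gripper_force': 0.0, 'gripper_width': 0.08509351884770712}
```

View pics/sd.png

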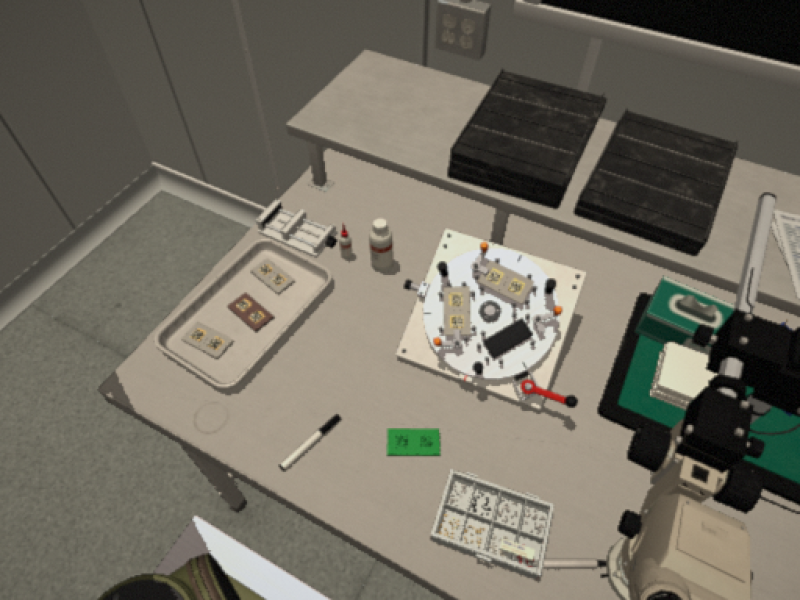

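View pics/d0.png

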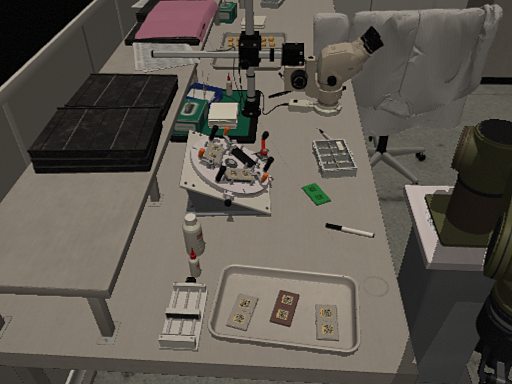

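The scene shows the turntable with its hub near (314,199) in native pixels, the empty black pad near (325,217) and the brake lever from (337,246) to (366,257). The pan is at left with the brown board at (160,199), between the two greys.

Run:
```python
from h import *
a=dict(np.load('s0.npz'))
cv2.imwrite('pics/c0.png',cv2.resize(a['image'][145:265,250:385],None,fx=5,fy=5,interpolation=2))
for n,u,v in [('hub',314,199),('pad',325,217),('knob',366,257),('piv',337,246),('deckL',259,225),('brown',160,199),('g1',174,176),('g2',132,217),('ipa',244,150),('flux',221,150)]:
  print(n,px(a,u,v,1).round(3))
```

```text
hub [ 0.679 -0.123  0.099]
pad [ 0.647 -0.171  0.084]
knob [ 0.581 -0.311  0.086]
piv [ 0.588 -0.233  0.065]
deckL [ 0.569 -0.004  0.024]
brown [0.513 0.323 0.008]
g1 [0.612 0.34  0.007]
g2 [0.418 0.356 0.009]
ipa [0.747 0.145 0.104]
flux [0.738 0.228 0.071]
```

View pics/c0.png

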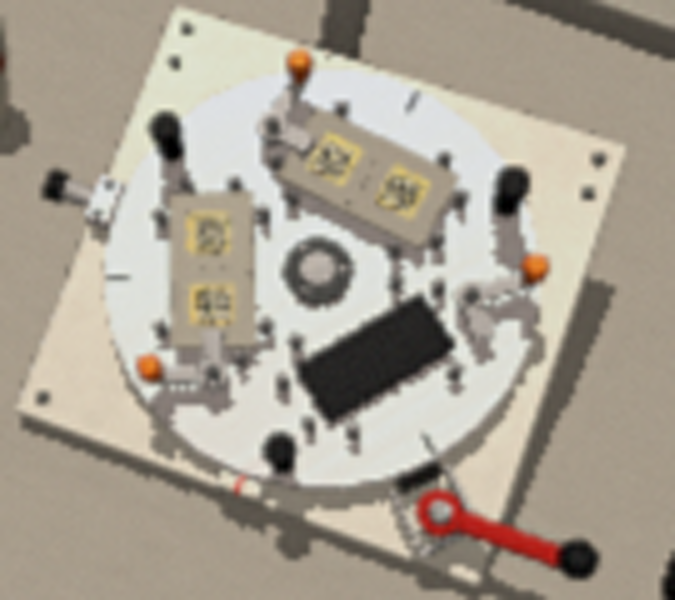

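The enlarged crop shows the empty pad at (375,360), its rim mark at (430,440) and the pointer's red line at (238,487). The posts are c (280,450), a (510,185) and b (165,130); the lever knob is at (577,558) and the pivot at (440,512).

```bash
cat >> h.py <<'E'
def ray(c,u,v):
    d=c['extrinsics'][:3,:3]@np.linalg.inv(c['camera_matrix'])@[u,v,1]; return c['extrinsics'][:3,3],d
def hit(c,u,v,n,p0,h):   # intersect with plane n.(p-p0)=h
    o,d=ray(c,u,v); return o+d*((h+n@(p0-o))/(n@d))
E
python3 - <<'E'
from h import *
a=dict(np.load('s0.npz'))
b=dict(np.load('d0.npz'))
C=lambda x,y:(x/5+250-.4,y/5+145-.4)
for nm,c in(('s',a),('d',b)):
    H,W=c['depth'].shape
    vv,uu=np.mgrid[:H,:W]; P=np.stack([uu,vv,np.ones_like(uu)],-1)@np.linalg.inv(c['camera_matrix']).T*c['depth'][...,None]
    P=P@c['extrinsics'][:3,:3].T+c['extrinsics'][:3,3]
    # table points: within 115mm of rough centre, bright
    m=(np.linalg.norm(P[...,:2]-[.685,-.123],axis=-1)<.11)&(c['image'].min(-1)>120)
    Q=P[m]
    for _ in range(8):
        cc=Q.mean(0);n=np.linalg.svd(Q-cc,full_matrices=False)[2][2];n*=np.sign(n[2])
        r=(P[m]-cc)@n; Q=P[m][abs(r)<.004]
    print(nm,len(Q),cc,n,np.degrees(np.arccos(n[2])),'axis yaw',np.degrees(np.arctan2(n[1],n[0])))
    if nm=='s': n0,p0=n,cc
n=n0
hub=hit(a,*C(318,268),n,p0,.009)
cen=hub-n*.009
ptr=hit(a,*C(238,487),n,p0,0)
print('cen',cen,'ptr',ptr,np.linalg.norm(ptr-cen))
up=(cen-ptr);up-=n*(up@n);up/=np.linalg.norm(up);left=np.cross(n,up)
print('up yaw from ptr',np.degrees(np.arctan2(up[1],up[0])),np.degrees(np.arctan2(-n[1],-n[0])))
def ang(p):
    d=p-cen; return np.degrees(np.arctan2(d@left,d@up)),np.hypot(d@left,d@up)
for nm,x,y,h in [('mark',436,452,0),('pad',375,360,.01),('pa',514,178,.055),('pb',165,122,.055),('pc',280,440,.055),('piv',440,510,.0),('kn',578,556,.042),('holdk',537,263,.055)]:
    p=hit(a,*C(x,y),n,p0,h); print(nm,p.round(4),ang(p))
E
```

```text
s 2439 [ 0.68031447 -0.13159111  0.0895619 ] [-0.40612557 -0.03265504  0.91323363] 24.0438879027665 axis yaw -175.40295034857175
d 766 [ 0.69021045 -0.10957116  0.0933008 ] [-0.40647223 -0.03084743  0.91314225] 24.05673604761454 axis yaw -175.6601060721411
cen [ 0.68359145 -0.11922058  0.09146155] ptr [ 0.56274076 -0.1287268   0.03737793] 0.13274146347813628
up yaw from ptr 4.497674960708475 4.5970496514282395
mark [ 0.6225 -0.2201  0.0607] (np.float64(-128.21096839702423), np.float64(0.12191079243797166))
pad [ 0.6472 -0.17    0.0844] (np.float64(-129.67902553690095), np.float64(0.0620065721183879))
pa [ 0.7341 -0.2016  0.1712] (np.float64(-49.85627558955109), np.float64(0.11258690347392829))
pb [ 0.6904 -0.0134  0.1585] (np.float64(68.60850832910816), np.float64(0.11275277137825764))
pc [ 0.5661 -0.1456  0.0985] (np.float64(-170.88476052568166), np.float64(0.10735525474045488))
piv [ 0.5964 -0.2346  0.0486] (np.float64(-134.17180633163707), np.float64(0.1508153868845772))
kn [ 0.583  -0.3083  0.086 ] (np.float64(-120.72902667656895), np.float64(0.21005995754495027))
holdk [ 0.6988 -0.2306  0.1545] (np.float64(-74.31176571774263), np.float64(0.11650421737570672))
```

```bash
cat >> h.py <<'E'
t=np.radians(24);yw=np.radians(4.6)
U=np.array([np.cos(t)*np.cos(yw),np.cos(t)*np.sin(yw),np.sin(t)]);L=np.array([-np.sin(yw),np.cos(yw),0]);N=np.cross(U,L)
CEN=np.array([.6836,-.1192,.0915])
def deck(u,l,h): return CEN+U*u+L*l+N*h
def ori(a,tilt=True):
    """tool z=-N (or down), tool y at angle a (deg) from U toward L (or world x)"""
    u,l,n=(U,L,N) if tilt else np.eye(3)
    y=u*np.cos(np.radians(a))+l*np.sin(np.radians(a)); z=-n
    return np.column_stack([np.cross(y,z),y,z])
def near(Rt,Rc):  # half-turn choice nearest to current
    R2=Rt@np.diag([-1,-1,1]); f=lambda A:np.trace(A.T@Rc)
    return Rt if f(Rt)>f(R2) else R2
def plan(wps,vmax=4.5,start=None):
    """wps: list of (pos,R,width_cm[,vmax_cm]); prints rows"""
    if start is None: s=observe(); p=s['eef_pos'].copy(); Q=R.from_rotvec(s['eef_rot']).as_matrix()
    else: p,Q=start
    rows=[]
    for w in wps:
        pos,Rt,g=w[:3]; v=w[3] if len(w)>3 else vmax; Rt=near(Rt,Q)
        rv=R.from_matrix(Q.T@Rt).as_rotvec()
        k=max(1,int(np.ceil(max(np.linalg.norm(pos-p)*100/v,np.linalg.norm(rv)/.14))))
        p1,Q1=p.copy(),Q.copy()
        for i in range(1,k+1):
            pt=p1+(pos-p1)*i/k; Qt=Q1@R.from_rotvec(rv*i/k).as_matrix()
            d=np.round(Q.T@(pt-p)*100,2)+0.; r=np.round(R.from_matrix(Q.T@Qt).as_rotvec(),3)+0.
            rows.append([*d.tolist(),*r.tolist(),g]); p=p+Q@d/100; Q=Q@R.from_rotvec(r).as_matrix()
    while len(rows)%5: rows.append([0,0,0,0,0,0,wps[-1][2]])
    for i in range(0,len(rows),5): print(str([rows[i:i+5]]).replace(' ',''))
    return p,Q
E
python3 - <<'E'
from h import *
a=dict(np.load('s0.npz'))
for u,v in [(467,211),(420,285),(440,250),(405,330),(430,235),(490,130)]: print(px(a,u,v,1).round(3))
kt=np.array([.583,-.3083,.086])
d=kt-CEN; print('knob deck',d@U,d@L,d@N)
o=ori(-np.degrees(.3))
plan([(np.array([.40,.1,.27]),ori(-17),3.4),(deck(d@U,d@L,.12),o,3.4)])
E
```

```text
[ 0.642 -0.447  0.318]
[ 0.473 -0.414  0.252]
[ 0.708 -0.482  0.064]
[ 0.38  -0.414  0.235]
[ 0.744 -0.448  0.063]
[ 0.946 -0.464  0.297]
knob deck -0.1076981750443889 -0.18042287412859315 0.04192981735335861
[[[-2.82,-3.45,-0.33,-0.035,-0.015,0.117,3.4],[-3.21,-3.08,-0.39,-0.035,-0.015,0.117,3.4],[-3.55,-2.67,-0.44,-0.035,-0.016,0.116,3.4],[-3.84,-2.23,-0.48,-0.035,-0.015,0.117,3.4],[-4.08,-1.75,-0.48,-0.035,-0.015,0.117,3.4]]]
[[[-4.26,-1.24,-0.47,-0.034,-0.016,0.117,3.4],[-4.39,-0.72,-0.43,-0.035,-0.015,0.116,3.4],[-4.44,-0.19,-0.39,-0.035,-0.015,0.117,3.4],[-4.45,0.34,-0.31,-0.035,-0.015,0.117,3.4],[-4.37,0.87,-0.23,-0.035,-0.015,0.117,3.4]]]
[[[-4.25,1.38,-0.13,-0.035,-0.016,0.116,3.4],[-4.05,1.86,0.0,-0.035,-0.015,0.117,3.4],[-3.5,1.66,1.37,0.0,0.0,0.0,3.4],[-3.5,1.66,1.38,0.0,0.0,0.001,3.4],[-3.5,1.66,1.37,0.0,0.0,0.0,3.4]]]
[[[-3.5,1.66,1.37,0.0,0.0,0.0,3.4],[-3.5,1.66,1.37,0.0,0.0,0.001,3.4],[-3.5,1.66,1.38,0.0,0.0,0.0,3.4],[-3.5,1.67,1.37,0.0,0.0,0.0,3.4],[-3.5,1.66,1.37,0.0,0.0,0.001,3.4]]]
[[[-3.5,1.67,1.38,0.0,0.0,0.0,3.4],[-3.49,1.67,1.37,0.0,0.0,0.0,3.4],[-3.5,1.67,1.37,0.0,0.0,0.001,3.4],[0,0,0,0,0,0,3.4],[0,0,0,0,0,0,3.4]]]
```

Call:
apply_moves:
  rows:
    - [[-2.8,-3.4,-0.3,-0.035,-0.015,0.117,3.4],[-3.2,-3.1,-0.4,-0.035,-0.015,0.117,3.4],[-3.6,-2.7,-0.4,-0.035,-0.016,0.116,3.4],[-3.8,-2.2,-0.5,-0.035,-0.015,0.117,3.4],[-4.1,-1.8,-0.5,-0.035,-0.015,0.117,3.4]]

```text
t: 0.65
eef_pos: [0.3015, 0.3943, 0.247]
eef_rot: [1.389, 2.689, 0.238]
force: [1.1, -0.3, 0.4]
gripper_width: 0.0337
gripper_force: 0.0
```

Call:
apply_moves:
  rows:
    - [[-4.3,-1.2,-0.5,-0.034,-0.016,0.117,3.4],[-4.4,-0.7,-0.4,-0.035,-0.015,0.116,3.4],[-4.4,-0.2,-0.4,-0.035,-0.015,0.117,3.4],[-4.4,0.3,-0.3,-0.035,-0.015,0.117,3.4],[-4.4,0.9,-0.2,-0.035,-0.015,0.117,3.4]]

```text
t: 1.15
eef_pos: [0.3721, 0.1836, 0.2633]
eef_rot: [2.034, 2.078, 0.44]
force: [0.4, -0.4, -0.3]
gripper_width: 0.0339
gripper_force: 0.0
```

Call:
apply_moves:
  rows:
    - [[-4.2,1.4,-0.1,-0.035,-0.016,0.116,3.4],[-4.0,1.9,0.0,-0.035,-0.015,0.117,3.4],[-3.5,1.7,1.4,0,0,0,3.4],[-3.5,1.7,1.4,0,0,0,3.4],[-3.5,1.7,1.4,0,0,0,3.4]]

```text
t: 1.65
eef_pos: [0.4438, -0.0124, 0.2387]
eef_rot: [2.231, 1.792, 0.507]
force: [0.7, 0.1, -0.0]
gripper_width: 0.034
gripper_force: 0.0
```

Call:
apply_moves:
  rows:
    - [[-3.5,1.7,1.4,0,0,0,3.4],[-3.5,1.7,1.3,0,0,0,3.4],[-3.5,1.7,1.4,0,0,0,3.4],[-3.5,1.6,1.4,0,0,0,3.4],[-3.5,1.7,1.4,0,0,0,3.4]]

```text
t: 2.15
eef_pos: [0.5137, -0.1992, 0.1867]
eef_rot: [2.233, 1.793, 0.506]
force: [0.1, -0.1, 0.1]
gripper_width: 0.0339
gripper_force: 0.0
```

Run:
```python
from h import *
s=observe();print(s['t'],s['eef_pos'],s['qpos'].round(2),s['force'])
plan([(deck(-.1077,-.1804,.12),ori(-17),3.4)])
w=cam('wrist','w1');cv2.imwrite('pics/w1.png',w['image'])
print(proj(w,deck(-.1077,-.1804,.042)))
```

```text
2.15 [ 0.51372637 -0.199165    0.18665643] [-0.6  -0.28  2.15  0.32  0.96 -0.52] [ 0.14237393 -0.12092373  0.09228435]
[[[-3.51,1.57,1.28,0.0,0.0,0.0,3.4],[-3.5,1.57,1.27,0.0,-0.001,-0.001,3.4],[-3.51,1.56,1.28,0.0,0.0,0.0,3.4],[0,0,0,0,0,0,3.4],[0,0,0,0,0,0,3.4]]]
[298.33665242 274.44597362]
```

View pics/w1.png

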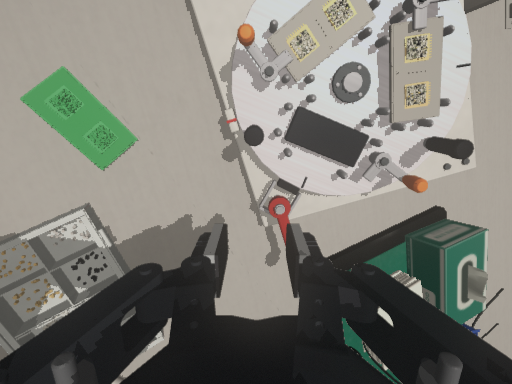

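The wrist view shows the fixture with the hub at (351,82), post c at (254,135), the pointer's red line at (231,121) and the brake pivot at (280,209). The lever's knob is hidden behind the right finger, as predicted.

Run:
```python
from h import *
w=dict(np.load('w1.npz'))
# pred
for nm,x,y,h in [('hub',351,82,.009),('ptr',231,121,0),('postc',254,135,.055),('pivot',280,209,.013)]:
  p=hit(w,x,y,N,CEN,h)-CEN; print(nm,(p@U).round(4),(p@L).round(4),'r',np.hypot(p@U,p@L).round(4),np.degrees(np.arctan2(p@L,p@U)).round(1), px(w,x,y,1).round(3), ((px(w,x,y,1)-CEN)@N).round(4))
```

```text
hub -0.0011 -0.0014 r 0.0018 -128.9 [ 0.68  -0.121  0.099] 0.0082
ptr -0.1305 -0.0023 r 0.1305 -179.0 [ 0.566 -0.131  0.036] -0.0024
postc -0.1091 -0.019 r 0.1107 -170.1 [ 0.564 -0.148  0.096] 0.054
pivot -0.1069 -0.1111 r 0.1542 -133.9 [ 0.587 -0.236  0.066] 0.0196
```

Run:
```python
from h import *
pv=(-.107,-.1075)
K=lambda t,h=.018,r=.074: deck(pv[0]-r*np.sin(t),pv[1]-r*np.cos(t),h)
o=lambda t:ori(-np.degrees(t))
plan([(K(0,.12),o(.3),3.4),(K(0,.065),o(.3),3.4),(K(0),o(.3),3.4,2)]+[(K(t),o(t),3.4,2.5) for t in (.3,.6,.9,1.16)])
```

```text
[[[-3.39,1.59,1.21,0.0,0.001,0.0,3.4],[-3.39,1.59,1.2,-0.001,0.0,0.0,3.4],[-3.39,1.59,1.21,0.0,0.001,0.0,3.4],[0.0,0.0,2.75,0.0,0.0,0.0,3.4],[0.0,0.0,2.75,0.0,0.0,0.0,3.4]]]
[[[0.0,0.0,1.57,0.0,0.0,0.0,3.4],[0.0,0.0,1.56,0.0,0.0,0.0,3.4],[0.0,0.0,1.57,0.0,0.0,0.0,3.4],[-0.34,-2.19,0.0,0.0,0.0,0.0,3.4],[0.11,-0.73,0.0,0.0,0.0,0.1,3.4]]]
[[[0.04,-0.73,0.0,0.0,0.0,0.1,3.4],[-0.04,-0.74,0.0,0.0,0.0,0.1,3.4],[0.11,-0.73,0.0,0.0,0.0,0.1,3.4],[0.04,-0.74,0.0,0.0,0.0,0.1,3.4],[-0.04,-0.73,0.0,0.0,0.0,0.1,3.4]]]
[[[0.13,-0.95,0.0,0.0,0.0,0.13,3.4],[0.0,-0.96,0.0,0.0,0.0,0.13,3.4],[0,0,0,0,0,0,3.4],[0,0,0,0,0,0,3.4],[0,0,0,0,0,0,3.4]]]
```

Call:
apply_moves:
  rows:
    - [[-3.4,1.6,1.2,0,0,0,3.4],[-3.4,1.6,1.2,0,0,0,3.4],[-3.4,1.6,1.2,0,0,0,3.4],[0,0,2.75,0,0,0,3.4],[0,0,2.75,0,0,0,3.4]]

```text
t: 2.7
eef_pos: [0.5749, -0.306, 0.1104]
eef_rot: [2.232, 1.791, 0.505]
force: [-0.5, -0.3, -0.3]
gripper_width: 0.0339
gripper_force: 0.0
```

Call:
apply_moves:
  rows:
    - [[0,0,0.6,0,0,0,3.4],[0,0,1,0,0,0,3.4],[0,0,1,0,0,0,3.4],[0,0,1,0,0,0,3.4],[0,0,1.1,0,0,0,3.4]]

```text
t: 3.2
eef_pos: [0.5942, -0.303, 0.0684]
eef_rot: [2.23, 1.793, 0.506]
force: [-0.9, 0.8, 0.5]
gripper_width: 0.034
gripper_force: 0.0
```

Run:
```python
from h import *
s=observe();d=s['eef_pos']-CEN;print(s['t'],d@U,d@L,d@N,s['force'])
a=cam('scene')
cv2.imwrite('pics/c1.png',cv2.resize(a['image'][190:290,290:410],None,fx=5,fy=5,interpolation=2))
```

```text
3.2 -0.10431394209965487 -0.1760120179059473 0.02111687904300054 [-0.94743284  0.76129951  0.46191444]
```

View pics/c1.png

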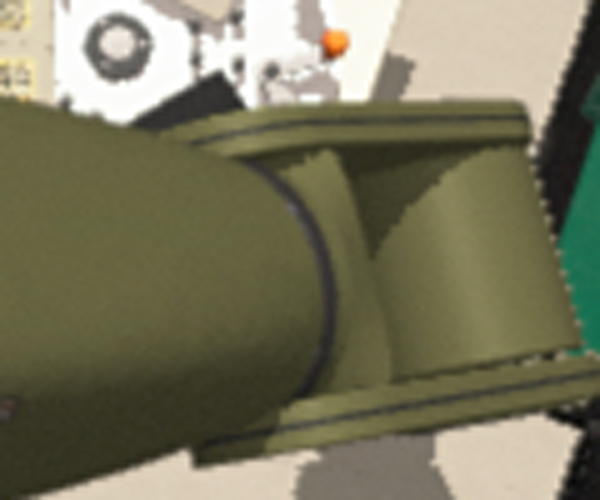

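The arm covers the scene camera's view of the knob (nothing usable there), but the descent met no force. I'll go on with the arc.

Run:
```python
from h import *
pv=(-.107,-.1075)
K=lambda t,h=.018,r=.074: deck(pv[0]-r*np.sin(t),pv[1]-r*np.cos(t),h)
o=lambda t:ori(-np.degrees(t))
plan([(K(t),o(max(t,.3)),3.4,2) for t in (.3,.6,.9,1.17)])
```

```text
[[[-0.48,-1.06,0.06,0.0,-0.001,0.001,3.4],[-0.49,-1.05,0.06,-0.001,-0.001,0.002,3.4],[0.11,-0.73,0.0,0.0,0.0,0.1,3.4],[0.04,-0.74,0.0,0.0,0.0,0.1,3.4],[-0.04,-0.73,0.0,0.0,0.0,0.1,3.4]]]
[[[0.11,-0.73,0.0,0.0,0.0,0.1,3.4],[0.04,-0.74,0.0,0.0,0.0,0.1,3.4],[-0.04,-0.73,0.0,0.0,0.0,0.1,3.4],[0.13,-0.99,0.0,0.0,0.0,0.135,3.4],[0.0,-1.0,0.0,0.0,0.0,0.135,3.4]]]
```

Call:
apply_moves:
  rows:
    - [[-0.5,-1.0,0.1,0,0,0,3.4],[-0.5,-1.1,0,0,0,0,3.4],[0.1,-0.7,0,0,0,0.1,3.4],[0,-0.7,0,0,0,0.1,3.4],[0,-0.8,0,0,0,0.1,3.4]]

```text
t: 3.75
eef_pos: [0.5544, -0.3009, 0.0506]
eef_rot: [2.515, 1.455, 0.562]
force: [5.2, -0.1, -0.7]
gripper_width: 0.0341
gripper_force: 1.9
```

Call:
apply_moves:
  rows:
    - [[0.1,-0.7,0,0,0,0.1,3.4],[0,-0.7,0,0,0,0.1,3.4],[0,-0.8,0,0,0,0.1,3.4],[0.1,-1,0,0,0,0.13,3.4],[0,-1,0,0,0,0.13,3.4]]

```text
t: 4.25
eef_pos: [0.5271, -0.2716, 0.0395]
eef_rot: [2.915, 0.725, 0.634]
force: [2.8, -2.5, 0.0]
gripper_width: 0.0338
gripper_force: 1.5
```

Call:
apply_moves:
  rows:
    - [[0,0,0,0,0,0,3.4],[0,0,0,0,0,0,3.4],[0,0.2,-2,0,0,0,3.4],[0,0,-3.5,0,0,0,3.4],[0,0,-3.5,0,0,0,3.4]]

```text
t: 4.75
eef_pos: [0.4906, -0.2744, 0.1211]
eef_rot: [2.918, 0.74, 0.63]
force: [0.7, -0.8, 1.3]
gripper_width: 0.034
gripper_force: 0.0
```

Run:
```python
from h import *
s=observe();d=s['eef_pos']-CEN;print(s['t'],d@U,d@L,d@N,s['force'])
a=cam('wrist','w2')
```

```text
4.75 -0.1750847020275157 -0.1392293844915919 0.11034466059311795 [ 0.68138157 -0.78018605  1.25089509]
```

View pics/w2.png

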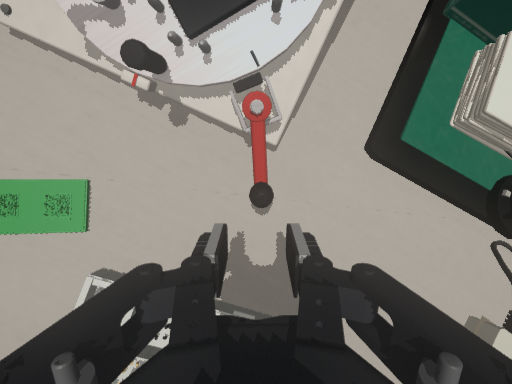

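Run:
```python
from h import *
w=dict(np.load('w2.npz'))
k=hit(w,261,190,N,CEN,.042)-CEN;p=hit(w,257,104,N,CEN,.018)-CEN;print('knob',k@U,k@L,'piv',p@U,p@L,'ang',np.arctan2(-(k-p)@U,-(k-p)@L),np.hypot((k-p)@U,(k-p)@L))
k=hit(w,130,50,N,CEN,.055)-CEN;print('postc',np.degrees(np.arctan2(k@L,k@U)),np.hypot(k@U,k@L))
C=lambda a,h,r=.112:deck(r*np.cos(np.radians(a)),r*np.sin(np.radians(a)),h)
print('approach');q=plan([(C(-170.7,.11),ori(99.3),3.6),(C(-170.7,.07),ori(99.3),3.6)])
print('down');q=plan([(C(-170.7,.029),ori(99.3),3.6,1.5)],start=q)
print('arc');plan([(C(a,.029),ori(a-90),0.8,2) for a in np.linspace(-170.7,-222,11)[1:]],start=q)
```

```text
knob -0.16601110389374296 -0.13959836515997753 piv -0.10553891248204442 -0.10929371914190006 ang 1.106242261812479 0.06764064979296167
postc -170.48860524924774 0.11015496428617644
approach
[[[2.64,-2.22,0.15,0.001,-0.001,0.064,3.6],[2.49,-2.38,0.15,0.002,-0.001,0.064,3.6],[2.33,-2.53,0.15,0.001,-0.001,0.064,3.6],[2.17,-2.68,0.15,0.002,-0.002,0.064,3.6],[0.0,0.0,4.0,0.0,0.0,0.0,3.6]]]
down
[[[0.0,0.0,1.37,0.0,0.0,0.0,3.6],[0.0,0.0,1.36,0.0,0.0,0.0,3.6],[0.0,0.0,1.37,0.0,0.0,0.0,3.6],[0,0,0,0,0,0,3.6],[0,0,0,0,0,0,3.6]]]
arc
[[[0.04,-1.0,0.0,0.0,0.0,0.089,0.8],[0.05,-1.0,0.0,0.0,0.0,0.09,0.8],[0.04,-1.0,0.0,0.0,0.0,0.089,0.8],[0.05,-1.01,0.0,0.0,0.0,0.09,0.8],[0.04,-1.0,0.0,0.0,0.0,0.089,0.8]]]
[[[0.05,-1.0,0.0,0.0,0.0,0.09,0.8],[0.04,-1.0,0.0,0.0,0.0,0.089,0.8],[0.05,-1.0,0.0,0.0,0.0,0.09,0.8],[0.04,-1.0,0.0,0.0,0.0,0.089,0.8],[0.05,-1.01,0.0,0.0,0.0,0.09,0.8]]]
```

Call:
apply_moves:
  rows:
    - [[2.6,-2.2,0.2,0,0,0.064,3.6],[2.5,-2.4,0.1,0,0,0.064,3.6],[2.3,-2.5,0.2,0,0,0.064,3.6],[2.2,-2.7,0.1,0,0,0.064,3.6],[0,0,3,0,0,0,3.6]]

```text
t: 5.3
eef_pos: [0.5553, -0.1448, 0.1187]
eef_rot: [3.028, 0.371, 0.664]
force: [0.9, -0.2, 0.9]
gripper_width: 0.0362
gripper_force: 0.0
```

Run:
```python
from h import *
C=lambda a,h,r=.112:deck(r*np.cos(np.radians(a)),r*np.sin(np.radians(a)),h)
s=observe();d=s['eef_pos']-CEN;print(s['t'],d@U,d@L,d@N,s['force'],s['qpos'].round(2)); e=C(-170.7,0)-CEN;print(e@U,e@L)
q=plan([(C(-170.7,.029),ori(99.3),3.6,2)])
```

```text
5.3 -0.10770029196709208 -0.015208774354784512 0.07768700318476614 [ 0.88904654 -0.21942222  0.86186178] [-0.45 -0.16  2.17  0.3   0.78  0.7 ]
-0.11052784023756235 -0.0180996279635765
[[[-0.12,0.07,1.62,0.001,-0.003,0.0,3.6],[-0.12,0.08,1.62,0.001,-0.004,0.001,3.6],[-0.12,0.08,1.63,0.001,-0.003,0.0,3.6],[0,0,0,0,0,0,3.6],[0,0,0,0,0,0,3.6]]]
```

Call:
apply_moves:
  rows:
    - [[-0.1,0.1,1.6,0,0,0,3.6],[-0.1,0.1,1.6,0,0,0,3.6],[-0.1,0,1.6,0,0,0,3.6],[0,0,0,0,0,0,0.8],[0,0,0,0,0,0,0.8]]
  squeeze: 20

```text
t: 5.8
eef_pos: [0.5676, -0.1467, 0.0664]
eef_rot: [3.039, 0.365, 0.647]
force: [7.6, -1.0, -14.9]
gripper_width: 0.018
gripper_force: 19.9
```

Call:
apply_moves:
  rows:
    - [[0,0,0,0,0,0,0.8],[0,0,0,0,0,0,0.8],[0,-0.5,0,0,0,0.04,0.8],[0,-0.5,0,0,0,0.05,0.8],[0,0,0,0,0,0,0.8]]

```text
t: 6.3
eef_pos: [0.5658, -0.136, 0.066]
eef_rot: [-3.059, -0.227, -0.651]
force: [11.8, 2.1, -16.6]
gripper_width: 0.0176
gripper_force: 20.3
```

Run:
```python
from h import *
C=lambda a,h,r=.112:deck(r*np.cos(np.radians(a)),r*np.sin(np.radians(a)),h)
s=observe();d=s['eef_pos']-CEN;print(s['t'],d@U,d@L,d@N,s['force'],s['gripper_width'],'ang',np.degrees(np.arctan2(d@L,d@U)),np.hypot(d@U,d@L))
q=plan([(C(a,.029),ori(a-90),0.8,2) for a in np.linspace(-175,-222,10)[1:]])
```

```text
6.3 -0.11891609437565402 -0.0073146530123121105 0.024980495426148514 [ 11.83132718   2.05121558 -16.61940389] 0.017583541522133928 ang -176.48011165693057 0.11914084795002082
[[[0.74,-0.73,-0.4,-0.003,0.001,0.071,0.8],[0.05,-1.02,0.0,0.0,0.0,0.091,0.8],[0.05,-1.02,0.0,0.0,0.0,0.091,0.8],[0.04,-1.02,0.0,0.0,0.0,0.091,0.8],[0.05,-1.02,0.0,0.0,0.0,0.091,0.8]]]
[[[0.05,-1.01,0.0,0.0,0.0,0.092,0.8],[0.04,-1.02,0.0,0.0,0.0,0.091,0.8],[0.05,-1.02,0.0,0.0,0.0,0.091,0.8],[0.04,-1.02,0.0,0.0,0.0,0.091,0.8],[0,0,0,0,0,0,0.8]]]
```

Call:
apply_moves:
  rows:
    - [[0,0,0,0,0,0,3],[0.3,0,-0.2,0,0,0,3],[0.4,0,-0.2,0,0,0,3],[0,0,0,0,0,0,0.8],[0,0,0,0,0,0,0.8]]

```text
t: 6.8
eef_pos: [0.573, -0.1371, 0.0766]
eef_rot: [-3.061, -0.228, -0.66]
force: [-2.4, 0.6, 6.5]
gripper_width: 0.0177
gripper_force: 19.3
```

Call:
apply_moves:
  rows:
    - [[0,0,0,0,0,0,0.8],[0,-1,0,0,0,0.09,0.8],[0.05,-1,0,0,0,0.09,0.8],[0.05,-1,0,0,0,0.09,0.8],[0,0,0,0,0,0,0.8]]

```text
t: 7.3
eef_pos: [0.5726, -0.1066, 0.0775]
eef_rot: [-3.009, 0.182, -0.644]
force: [-0.2, -0.2, 5.7]
gripper_width: 0.0178
gripper_force: 20.0
```

Call:
apply_moves:
  rows:
    - [[0,0,0,0,0,0,0.8],[0,0,0,0,0,0,0.8],[0,0,0,0,0,0,0.8],[0,0,0,0,0,0,0.8],[0,0,0,0,0,0,0.8]]

```text
t: 7.8
eef_pos: [0.5725, -0.1075, 0.0774]
eef_rot: [-3.01, 0.18, -0.643]
force: [-0.5, 0.7, 7.0]
gripper_width: 0.0177
gripper_force: 20.0
```

Run:
```python
from h import *
C=lambda a,h,r=.112:deck(r*np.cos(np.radians(a)),r*np.sin(np.radians(a)),h)
s=observe();d=s['eef_pos']-CEN;A=np.degrees(np.arctan2(d@L,d@U))%360-360;print(s['t'],d@U,d@L,d@N,s['force'],s['gripper_width'],'ang',A,np.hypot(d@U,d@L))
Q=R.from_rotvec(s['eef_rot']).as_matrix();print('yang',np.degrees(np.arctan2(Q[:,1]@L,Q[:,1]@U)))
q=plan([(C(a,.029),ori(a-90),0.8,2) for a in np.linspace(A,-222,8)[1:]])
```

```text
7.8 -0.10609969582149817 0.02054683743217084 0.03177396821691862 [-0.5495782   0.67608242  6.97254072] 0.017704259689520687 ang -190.96000291500994 0.10807089331489073
yang -101.45326837419832
[[[-0.37,-0.86,0.28,-0.001,-0.005,0.069,0.8],[0.03,-0.87,0.0,0.0,0.0,0.077,0.8],[0.04,-0.87,0.0,0.0,0.0,0.078,0.8],[0.03,-0.86,-0.01,0.0,0.0,0.077,0.8],[0.04,-0.87,0.0,0.0,0.0,0.077,0.8]]]
[[[0.03,-0.86,0.0,0.0,0.0,0.078,0.8],[0.03,-0.87,0.0,0.0,0.0,0.077,0.8],[0,0,0,0,0,0,0.8],[0,0,0,0,0,0,0.8],[0,0,0,0,0,0,0.8]]]
```

Call:
apply_moves:
  rows:
    - [[-0.1,-0.85,0,0,0,0.07,0.8],[0,-0.87,0,0,0,0.077,0.8],[0,-0.87,0,0,0,0.077,0.8],[0.03,-0.87,0,0,0,0.077,0.8],[0.03,-0.87,0,0,0,0.077,0.8]]

```text
t: 8.3
eef_pos: [0.5842, -0.0675, 0.0842]
eef_rot: [-2.853, 0.731, -0.609]
force: [8.5, -6.8, -0.7]
gripper_width: 0.0175
gripper_force: 19.7
```

Call:
apply_moves:
  rows:
    - [[0.03,-0.87,0,0,0,0.077,0.8],[0.03,-0.87,0,0,0,0.077,0.8],[0,0,0,0,0,0,0.8],[0,0,0,0,0,0,0.8],[0,0,0,0,0,0,0.8]]

```text
t: 8.8
eef_pos: [0.5925, -0.0538, 0.0883]
eef_rot: [-2.766, 0.936, -0.587]
force: [7.6, -9.0, 0.3]
gripper_width: 0.0178
gripper_force: 20.3
```

Run:
```python
from h import *
s=observe();d=s['eef_pos']-CEN;A=np.degrees(np.arctan2(d@L,d@U))%360-360;print(s['t'],d@U,d@L,d@N,s['force'],s['gripper_width'],'ang',A,np.hypot(d@U,d@L))
```

```text
8.8 -0.0794834178947206 0.07251884067419809 0.031901652956546456 [ 7.63711594 -8.96625248  0.27025679] 0.017788221813144253 ang -222.37660485643588 0.10759459081643705
```

Call:
apply_moves:
  rows:
    - [[0,0,0,0,0,0,3.2],[0,0,0,0,0,0,3.2],[0,0,0,0,0,0,3.2],[0,0,-4,0,0,0,3.2],[0,0,-4,0,0,0,3.2]]

```text
t: 9.3
eef_pos: [0.5545, -0.0528, 0.156]
eef_rot: [-2.768, 0.937, -0.562]
force: [0.8, -0.4, 1.2]
gripper_width: 0.0321
gripper_force: 0.0
```

Call:
apply_moves:
  rows:
    - [[0,0,-2,0,0,0,3.2],[0,0,0,0,0,0,3.2],[0,0,0,0,0,0,3.2],[0,0,0,0,0,0,3.2],[0,0,0,0,0,0,3.2]]

```text
t: 9.8
eef_pos: [0.5476, -0.0538, 0.174]
eef_rot: [-2.767, 0.938, -0.565]
force: [-0.2, 0.7, 0.0]
gripper_width: 0.032
gripper_force: 0.0
```

Run:
```python
from h import *
s=observe();d=s['eef_pos']-CEN;print(s['t'],d@U,d@L,d@N)
w=cam('wrist','w3')
print('ptr',proj(w,deck(-.124,0,0)),'hub',proj(w,deck(0,0,.009)))
```

```text
9.8 -0.08548489057816232 0.07610720679212123 0.12840714854436305
ptr [337.31254656 159.0417961 ] hub [255.50703379  58.38643133]
```

View pics/w3.png

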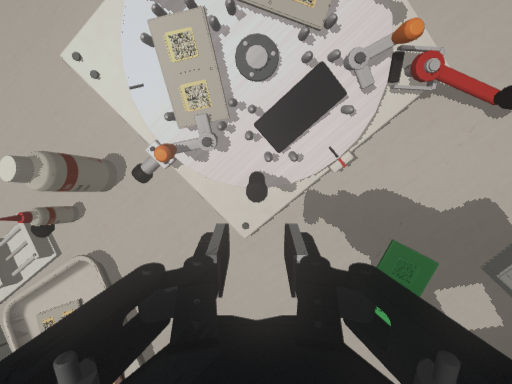

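The black index line, ending at (337,156), meets the pointer's red line at (339,159), and the hub's at (257,57). The nest is home, so next comes the brake.

Run:
```python
from h import *
pv=(-.106,-.108)
K=lambda t,h=.020,r=.074: deck(pv[0]-r*np.sin(t),pv[1]-r*np.cos(t),h)
o=lambda t:ori(-np.degrees(t))
q=plan([(K(1.1,.11),o(1.0),3.6),(K(1.1,.06),o(1.),3.6)])
print();q=plan([(K(1.1),o(1.0),3.6,2)]+[(K(t),o(t),3.6,2) for t in (.8,.5,.2,-.05,-.13)]+[(K(-.13),o(-.13),3.6)],start=q)
```

```text
[[[0.82,2.2,0.18,0.0,0.0,-0.131,3.6],[0.52,2.28,0.19,0.0,0.0,-0.13,3.6],[0.22,2.33,0.18,-0.001,0.001,-0.131,3.6],[-0.09,2.34,0.19,0.0,0.0,-0.13,3.6],[-0.39,2.31,0.18,0.0,0.0,-0.131,3.6]]]
[[[-0.69,2.24,0.19,0.0,0.0,-0.13,3.6],[-0.97,2.14,0.18,-0.001,0.001,-0.131,3.6],[-1.24,1.98,0.19,0.0,0.0,-0.13,3.6],[-1.49,1.81,0.19,0.0,0.0,-0.131,3.6],[-1.71,1.6,0.18,0.0,0.0,-0.13,3.6]]]
[[[0.0,0.0,2.5,0.0,0.0,0.0,3.6],[0.0,0.0,2.5,0.0,0.0,0.0,3.6],[0,0,0,0,0,0,3.6],[0,0,0,0,0,0,3.6],[0,0,0,0,0,0,3.6]]]

[[[0.0,0.0,1.33,0.0,0.0,0.0,3.6],[0.0,0.0,1.34,0.0,0.0,0.0,3.6],[0.0,0.0,1.33,0.0,0.0,0.0,3.6],[0.06,1.11,0.0,0.0,0.0,-0.1,3.6],[-0.06,1.1,0.0,0.0,0.0,-0.1,3.6]]]
[[[0.11,0.73,0.0,0.0,0.0,-0.1,3.6],[0.04,0.74,0.0,0.0,0.0,-0.1,3.6],[-0.04,0.73,0.0,0.0,0.0,-0.1,3.6],[0.11,0.73,0.0,0.0,0.0,-0.1,3.6],[0.04,0.74,0.0,0.0,0.0,-0.1,3.6]]]
[[[-0.04,0.73,0.0,0.0,0.0,-0.1,3.6],[0.12,0.92,0.0,0.0,0.0,-0.125,3.6],[0.0,0.92,0.0,0.0,0.0,-0.125,3.6],[0.02,0.59,0.0,0.0,0.0,-0.08,3.6],[0.0,0.0,0.0,0.0,0.0,0.0,3.6]]]
```

Call:
apply_moves:
  rows:
    - [[0.8,2.2,0.2,0,0,-0.13,3.6],[0.5,2.3,0.2,0,0,-0.13,3.6],[0.2,2.3,0.2,0,0,-0.13,3.6],[-0.1,2.35,0.2,0,0,-0.13,3.6],[-0.4,2.3,0.2,0,0,-0.13,3.6]]

```text
t: 10.35
eef_pos: [0.5205, -0.1655, 0.1479]
eef_rot: [-3.039, -0.002, -0.643]
force: [-0.3, -0.1, -0.6]
gripper_width: 0.0359
gripper_force: 0.0
```

Call:
apply_moves:
  rows:
    - [[-0.7,2.25,0.2,0,0,-0.13,3.6],[-1,2.1,0.2,0,0,-0.13,3.6],[-1.2,2,0.15,0,0,-0.13,3.6],[-1.5,1.8,0.15,0,0,-0.13,3.6],[-1.7,1.6,0.15,0,0,-0.13,3.6]]

```text
t: 10.85
eef_pos: [0.4928, -0.2766, 0.1221]
eef_rot: [2.823, 0.954, 0.615]
force: [0.7, 0.4, -0.1]
gripper_width: 0.0363
gripper_force: 0.0
```

Call:
apply_moves:
  rows:
    - [[0,0,2,0,0,0,3.6],[0,0,2,0,0,0,3.6],[0,0,0,0,0,0,3.6],[0,0,0,0,0,0,3.6],[0,0,0,0,0,0,3.6]]

```text
t: 11.35
eef_pos: [0.5099, -0.2747, 0.0876]
eef_rot: [2.824, 0.946, 0.617]
force: [-0.9, -0.6, -0.1]
gripper_width: 0.0362
gripper_force: 0.0
```

Run:
```python
from h import *
pv=(-.106,-.108)
K=lambda t,h=.020,r=.074: deck(pv[0]-r*np.sin(t),pv[1]-r*np.cos(t),h)
o=lambda t:ori(-np.degrees(t))
s=observe();d=s['eef_pos']-CEN;print(s['t'],d@U,d@L,d@N,s['force'])
q=plan([(K(1.1),o(1.0),3.6,2)]+[(K(t),o(t),3.6,2) for t in (.8,.5,.2,-.05,-.13)])
```

```text
11.35 -0.17114756167528236 -0.14107729917828485 0.07197744375501143 [-0.90331615 -0.60506523 -0.05999495]
[[[-0.03,0.0,1.73,0.0,-0.001,-0.002,3.6],[-0.04,0.0,1.74,0.0,0.0,-0.001,3.6],[-0.03,0.0,1.73,0.0,-0.001,-0.002,3.6],[0.06,1.1,0.0,0.0,0.0,-0.1,3.6],[-0.06,1.1,0.0,0.0,0.0,-0.1,3.6]]]
[[[0.11,0.73,0.0,0.0,0.0,-0.1,3.6],[0.04,0.74,0.0,0.0,0.0,-0.1,3.6],[-0.04,0.74,0.0,0.0,0.0,-0.1,3.6],[0.11,0.73,0.0,0.0,0.0,-0.1,3.6],[0.04,0.73,0.0,0.0,0.0,-0.1,3.6]]]
[[[-0.04,0.74,0.0,0.0,0.0,-0.1,3.6],[0.11,0.91,0.0,0.0,0.0,-0.125,3.6],[0.0,0.92,0.0,0.0,0.0,-0.125,3.6],[0.03,0.6,0.0,0.0,0.0,-0.08,3.6],[0,0,0,0,0,0,3.6]]]
```

Call:
apply_moves:
  rows:
    - [[0,0,1.7,0,0,0,3.6],[-0.1,0,1.7,0,0,0,3.6],[0,0,1.7,0,0,0,3.6],[0,1.1,0,0,0,-0.1,3.6],[0,1.1,0,0,0,-0.1,3.6]]

```text
t: 11.85
eef_pos: [0.5409, -0.2888, 0.0435]
eef_rot: [2.685, 1.219, 0.588]
force: [-3.5, 2.0, -4.3]
gripper_width: 0.036
gripper_force: 2.4
```

Call:
apply_moves:
  rows:
    - [[0.1,0.73,0,0,0,-0.1,3.6],[0,0.73,0,0,0,-0.1,3.6],[0,0.73,0,0,0,-0.1,3.6],[0.1,0.73,0,0,0,-0.1,3.6],[0,0.73,0,0,0,-0.1,3.6]]

```text
t: 12.35
eef_pos: [0.5716, -0.3067, 0.0576]
eef_rot: [2.236, 1.792, 0.505]
force: [-0.5, 0.8, -2.2]
gripper_width: 0.0359
gripper_force: 1.2
```

Call:
apply_moves:
  rows:
    - [[0,0.73,0,0,0,-0.1,3.6],[0.1,0.9,0,0,0,-0.12,3.6],[0,0.9,0,0,0,-0.12,3.6],[0,0.6,0,0,0,-0.08,3.6],[0,0,0,0,0,0,3.6]]

```text
t: 12.85
eef_pos: [0.5986, -0.308, 0.0697]
eef_rot: [1.783, 2.179, 0.414]
force: [-10.8, -0.8, 1.7]
gripper_width: 0.0361
gripper_force: 4.3
```

Run:
```python
from h import *
s=observe();d=s['eef_pos']-CEN;print(s['t'],d@U,d@L,d@N,s['force'],(d@U+.106)/.074)
```

```text
12.85 -0.10007914350342795 -0.18140764236935503 0.020724996713371063 [-10.79560973  -0.77281753   1.70573868] 0.08001157427800067
```

Call:
apply_moves:
  rows:
    - [[0,0.2,0,0,0,0,3.6],[0,0,0,0,0,0,3.6],[0,-0.4,-2,0,0,0,3.6],[0,0,-4,0,0,0,3.6],[0,0,-4,0,0,0,3.6]]

```text
t: 13.35
eef_pos: [0.5575, -0.3119, 0.1621]
eef_rot: [1.784, 2.172, 0.417]
force: [0.3, -1.1, -0.5]
gripper_width: 0.0359
gripper_force: 0.0
```

Call:
apply_moves:
  rows:
    - [[0,0,-4,0,0,0,3.6],[0,0,-2,0,0,0,6.5],[0,0,0,0,0,0,6.5],[0,0,0,0,0,0,6.5],[0,0,0,0,0,0,6.5]]

```text
t: 13.85
eef_pos: [0.5335, -0.3134, 0.2138]
eef_rot: [1.786, 2.174, 0.418]
force: [0.1, 0.4, -0.1]
gripper_width: 0.0652
gripper_force: 0.0
```

Run:
```python
from h import *
s=observe();print(s['t'],s['eef_pos'],s['qpos'].round(2))
z=np.array([0,0,1.]);o=np.zeros(3)
def board(c,lo,hi,h=.007):
    im=cv2.cvtColor(c['image'],cv2.COLOR_BGR2HSV)
    b,g,r=[c['image'][...,i].astype(int) for i in range(3)]
    m=((r>g*1.25)&(r>60)&(r<190)&(r<2.6*g)).astype(np.uint8)
    x0,y0=lo;x1,y1=hi; k=np.zeros_like(m);k[y0:y1,x0:x1]=m[y0:y1,x0:x1]
    k=cv2.morphologyEx(k,cv2.MORPH_CLOSE,np.ones((7,7)))
    cs=max(cv2.findContours(k,0,1)[0],key=cv2.contourArea)[:,0]
    W=np.array([hit(c,u,v,z,o,h)[:2] for u,v in cs],np.float32)
    r=cv2.minAreaRect(W*1000);print(len(cs),r);return r
board(dict(np.load('s0.npz')),(140,180),(180,215))
board(dict(np.load('d0.npz')),(262,283),(305,335))
w=cam('wrist','w4')
```

```text
13.85 [ 0.53352958 -0.31339641  0.21377924] [-0.75 -0.11  1.96  0.36  1.04 -1.09]
56 ((513.3273315429688, 323.1058349609375), (89.2560806274414, 45.57258987426758), 76.15155792236328)
97 ((515.7213134765625, 324.83221435546875), (90.34358978271484, 46.36054229736328), 76.18672180175781)
```

View pics/w4.png

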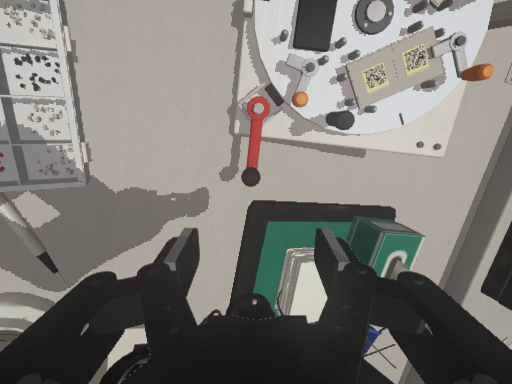

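The lever lies along (258,107) to (251,176), pointing right along the deck. I'll check its angle numerically and plan the trip to the pan.

Run:
```python
from h import *
w=dict(np.load('w4.npz'));s=observe()
k=hit(w,251,175,N,CEN,.042)-CEN;p=hit(w,258,107,N,CEN,.018)-CEN
print('knob',k@U,k@L,'piv',p@U,p@L,np.arctan2(-(k-p)@U,-(k-p)@L))
T=np.eye(4);T[:3,:3]=R.from_rotvec(s['eef_rot']).as_matrix();T[:3,3]=s['eef_pos']
X=np.linalg.inv(T)@w['extrinsics'];np.save('X.npy',X)
B=np.array([.5145,.324,.007])
Ro=near(ori(-13.8,False),T[:3,:3])
for pos in ([.45,.30,.2],[.44,.34,.2],[.58,.3,.2],[.50,.25,.2],[.53,.4,.2]):
    Tc=np.eye(4);Tc[:3,:3]=Ro;Tc[:3,3]=pos
    print(pos,proj({'extrinsics':Tc@X,'camera_matrix':w['camera_matrix']},B))
q=plan([(np.array([.49,-.1,.23]),Ro,6.5),(np.array([.49,.25,.20]),Ro,6.5)])
```

```text
knob -0.1070361715125097 -0.17864211654461998 piv -0.1075538914720856 -0.10860567914769553 -0.007392016913581382
[0.45, 0.3, 0.2] [302.22709658 135.64132111]
[0.44, 0.34, 0.2] [315.99119403 164.74578174]
[0.58, 0.3, 0.2] [201.1168921  160.51586978]
[0.5, 0.25, 0.2] [252.96236396 104.48971677]
[0.53, 0.4, 0.2] [258.28948119 222.57419779]
[[[4.34,0.15,-0.5,0.084,-0.009,0.086,6.5],[4.32,-0.27,-0.54,0.083,-0.01,0.086,6.5],[4.28,-0.68,-0.54,0.084,-0.009,0.086,6.5],[4.2,-1.09,-0.5,0.084,-0.01,0.086,6.5],[4.08,-1.48,-0.44,0.083,-0.009,0.086,6.5]]]
[[[4.25,-1.04,0.38,0.0,0.0,0.0,6.5],[4.25,-1.05,0.37,0.0,0.0,0.0,6.5],[4.25,-1.04,0.38,0.0,0.0,0.0,6.5],[4.25,-1.05,0.37,0.0,0.0,0.0,6.5],[4.24,-1.04,0.38,0.0,0.0,0.0,6.5]]]
[[[4.25,-1.05,0.37,0.0,0.0,0.0,6.5],[4.25,-1.04,0.38,0.0,0.0,0.0,6.5],[4.25,-1.05,0.37,0.0,0.0,0.0,6.5],[0,0,0,0,0,0,6.5],[0,0,0,0,0,0,6.5]]]
```

Lever angle is about 0, so the brake is locked. Now to the board.

Call:
apply_moves:
  rows:
    - [[4.3,0.1,-0.5,0.084,-0.01,0.086,6.5],[4.3,-0.3,-0.5,0.084,-0.01,0.086,6.5],[4.3,-0.7,-0.5,0.084,-0.01,0.086,6.5],[4.2,-1.1,-0.5,0.084,-0.01,0.086,6.5],[4.1,-1.5,-0.4,0.083,-0.01,0.086,6.5]]

```text
t: 14.4
eef_pos: [0.4887, -0.1004, 0.2287]
eef_rot: [2.471, 1.935, -0.006]
force: [0.8, 0.3, 0.8]
gripper_width: 0.065
gripper_force: 0.0
```

Call:
apply_moves:
  rows:
    - [[4.2,-1,0.4,0,0,0,6.5],[4.2,-1,0.4,0,0,0,6.5],[4.2,-1,0.4,0,0,0,6.5],[4.2,-1,0.4,0,0,0,6.5],[4.2,-1,0.4,0,0,0,6.5]]

```text
t: 14.9
eef_pos: [0.4899, 0.1153, 0.2067]
eef_rot: [2.465, 1.938, -0.003]
force: [0.5, -0.1, 0.3]
gripper_width: 0.065
gripper_force: 0.0
```

Call:
apply_moves:
  rows:
    - [[4.2,-1,0.4,0,0,0,6.5],[4.2,-1,0.4,0,0,0,6.5],[4.2,-1,0.4,0,0,0,6.5],[0,0,0,0,0,0,6.5],[0,0,0,0,0,0,6.5]]

```text
t: 15.4
eef_pos: [0.4906, 0.2435, 0.194]
eef_rot: [2.463, 1.94, -0.005]
force: [0.4, -1.0, 0.2]
gripper_width: 0.065
gripper_force: 0.0
```

Run:
```python
from h import *
s=observe();Q=R.from_rotvec(s['eef_rot']).as_matrix();print(s['t'],s['eef_pos'],Q[:,1],Q[:,2])
w=cam('wrist','w5')
print(proj(w,np.array([.5145,.324,.007])))
cv2.imwrite('pics/w5c.png',cv2.resize(w['image'][30:230,120:390],None,fx=2.9,fy=2.9,interpolation=2))
```

```text
15.4 [0.49058391 0.24348842 0.19396046] [ 0.97220148 -0.2341295   0.00276921] [ 0.00119594 -0.00686133 -0.99997575]
[259.33922459  96.03316396]
```

View pics/w5c.png

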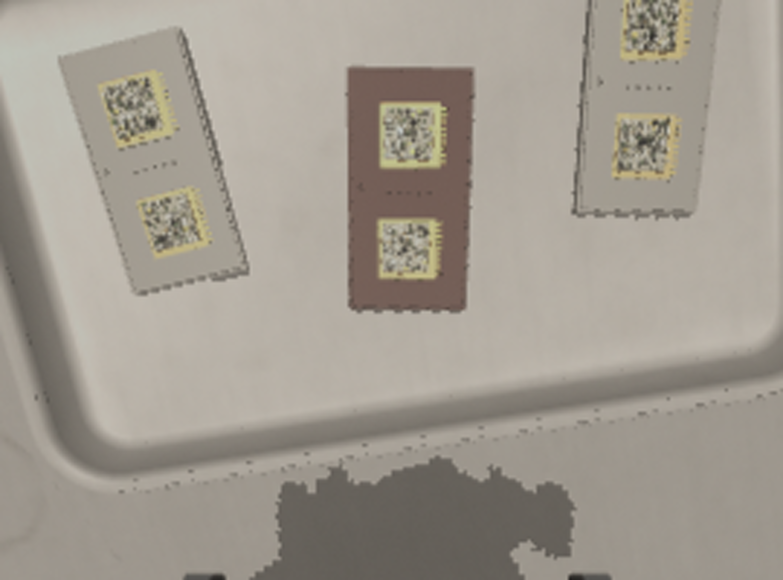

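The brown board's plate corners in the crop are (348,67), (474,68), (466,310) and (349,310). It lies square to the fingers, with the greys well clear on both sides.

Run:
```python
from h import *
w=dict(np.load('w5.npz'));z=np.array([0,0,1.]);o=np.zeros(3)
f=lambda x,y:(x/2.9+120-.3,y/2.9+30-.3)
c=[hit(w,*f(*p),z,o,.007)[:2] for p in((348,67),(474,68),(466,310),(349,310))]
print(np.round(c,4).tolist());r=cv2.minAreaRect(np.float32(c)*1000);print(r,'depth z',px(w,*[int(round(v)) for v in f(362,150)],1))
m=np.mean(c,0);print(m); ax=(c[0]+c[1]-c[2]-c[3]);yaw=np.degrees(np.arctan2(ax[1],ax[0]));print('long yaw',yaw)
b=np.r_[(m+[.5145,.324])/2,0]
Ro=ori(yaw-90,False)
q=plan([(b+[0,0,.10],Ro,6.5),(b+[0,0,.04],Ro,6.5)])
```

```text
[[0.5039, 0.3732], [0.5506, 0.3616], [0.5285, 0.2729], [0.4811, 0.2843]]
((515.8475341796875, 322.9732666015625), (91.81997680664062, 48.74634552001953), 76.00531768798828) depth z [0.50238029 0.34356591 0.0076795 ]
[0.51600587 0.32301454]
long yaw 75.82564182616153
[[[2.83,0.14,3.13,0.001,0.002,0.003,6.5],[2.82,0.14,3.14,0.001,0.002,0.003,6.5],[2.82,0.13,3.14,0.001,0.002,0.003,6.5],[0.0,0.0,3.0,0.0,0.0,0.0,6.5],[0.0,0.0,3.0,0.0,0.0,0.0,6.5]]]
```

Call:
apply_moves:
  rows:
    - [[2.8,0.15,3.1,0,0,0,6.5],[2.85,0.15,3.1,0,0,0,6.5],[2.8,0.1,3.2,0,0,0,6.5],[0,0,3,0,0,0,6.5],[0,0,1,0,0,0,6.5]]

```text
t: 15.95
eef_pos: [0.514, 0.321, 0.0573]
eef_rot: [2.467, 1.936, -0.011]
force: [-0.4, 0.5, -0.1]
gripper_width: 0.0644
gripper_force: 0.0
```

Call:
apply_moves:
  rows:
    - [[0,0,1,0,0,0,6.5],[0,0,1,0,0,0,6.5],[0,0,1,0,0,0,6.5],[0,0,0,0,0,0,6.5],[0,0,0,0,0,0,6.5]]

```text
t: 16.45
eef_pos: [0.5165, 0.323, 0.0322]
eef_rot: [2.465, 1.936, 0.002]
force: [0.1, 0.9, -0.2]
gripper_width: 0.0646
gripper_force: 0.0
```

Run:
```python
from h import *
s=observe();print(s['t'],s['eef_pos'],s['force'])
b=np.array([.5153,.3235,0])
q=plan([(b+[0,0,-.001],ori(-14.1,False),6.0,1.2)])
```

```text
16.45 [0.51646421 0.32295631 0.0321777 ] [ 0.10786596  0.86480635 -0.18775765]
[[[0.01,-0.05,1.11,0.002,0.001,0.002,6.0],[0.01,-0.05,1.1,0.002,0.001,0.003,6.0],[0.01,-0.04,1.11,0.002,0.002,0.002,6.0],[0,0,0,0,0,0,6.0],[0,0,0,0,0,0,6.0]]]
```

Call:
apply_moves:
  rows:
    - [[0,0,1.1,0,0,0,6],[0,-0.1,1.1,0,0,0,6],[0,0,1.1,0,0,0,6],[0,0,0,0,0,0,5.6],[0,0,0,0,0,0,5.2]]

```text
t: 16.95
eef_pos: [0.5147, 0.3234, -0.0017]
eef_rot: [2.467, 1.937, -0.002]
force: [-2.3, 0.8, 4.2]
gripper_width: 0.0522
gripper_force: 2.1
```

Call:
apply_moves:
  rows:
    - [[0,0,0,0,0,0,4],[0,0,0,0,0,0,4],[0,0,0,0,0,0,4],[0,0,0,0,0,0,4],[0,0,0,0,0,0,4]]
  squeeze: 30

```text
t: 17.45
eef_pos: [0.5155, 0.3236, -0.0008]
eef_rot: [2.466, 1.937, 0.001]
force: [-1.6, 1.6, 6.2]
gripper_width: 0.048
gripper_force: 34.2
```

Call:
apply_moves:
  rows:
    - [[0,0,-0.5,0,0,0,4],[0,0,-1.5,0,0,0,4],[0,0,-2,0,0,0,4],[0,0,0,0,0,0,4],[0,0,0,0,0,0,4]]

```text
t: 17.95
eef_pos: [0.5155, 0.3234, 0.0393]
eef_rot: [2.465, 1.936, 0.003]
force: [-1.2, -0.2, -1.0]
gripper_width: 0.0479
gripper_force: 31.1
```

Run:
```python
from h import *
s=observe();Q=R.from_rotvec(s['eef_rot']).as_matrix()
print(near(ori(0),Q)@np.array([1,0,0]),L)
q=plan([(np.array([.5155,.32,.16]),ori(-14,False),4),(np.array([.50,.05,.26]),near(ori(0),Q),4),(deck(-.06,-.085,.11),near(ori(0),Q),4)],vmax=4)
X=np.load('X.npy');T=np.eye(4);T[:3,:3]=near(ori(0),Q)
w=dict(np.load('w5.npz'))
for l in(-.06,-.085,-.11):
  T[:3,3]=deck(-.06,l,.11);c={'extrinsics':T@X,'camera_matrix':w['camera_matrix']};print(l,proj(c,deck(-.06,0,.01)),proj(c,deck(-.06,-.062,.016)),proj(c,deck(-.06,l,.11)))
```

```text
[-8.01989243e-02  9.96778878e-01 -3.46944695e-18] [-0.08019892  0.99677888  0.        ]
[[[-0.09,0.04,-3.02,0.002,0.001,0.001,4],[-0.09,0.03,-3.02,0.001,0.001,0.002,4],[-0.09,0.04,-3.01,0.002,0.0,0.001,4],[-0.08,0.02,-3.02,0.002,0.001,0.001,4],[-3.32,0.63,-1.25,-0.052,0.009,-0.04,4]]]
[[[-3.34,0.56,-1.25,-0.052,0.008,-0.04,4],[-3.34,0.49,-1.25,-0.052,0.009,-0.04,4],[-3.36,0.42,-1.25,-0.052,0.008,-0.04,4],[-3.35,0.35,-1.26,-0.052,0.009,-0.04,4],[-3.36,0.28,-1.28,-0.052,0.008,-0.04,4]]]
[[[-3.36,0.22,-1.29,-0.052,0.009,-0.04,4],[-3.36,0.15,-1.31,-0.051,0.008,-0.04,4],[-3.35,0.33,1.41,0.0,0.0,0.0,4],[-3.36,0.32,1.41,0.0,0.0,0.0,4],[-3.35,0.33,1.41,0.0,0.0,0.0,4]]]
[[[-3.36,0.33,1.41,0.0,0.0,0.0,4],[-3.35,0.32,1.41,0.0,0.0,0.0,4],[-3.36,0.33,1.41,0.0,0.0,0.0,4],[-3.35,0.33,1.42,0.0,0.0,0.0,4],[-3.36,0.33,1.41,0.0,0.0,0.0,4]]]
-0.06 [255.8029513  121.87359707] [255.83599377 191.36739523] [255.51349698 236.37327254]
-0.085 [255.7824996   91.64759527] [255.81755078 164.72581995] [255.51349698 236.37327254]
-0.11 [255.76072306  59.46357955] [255.79797473 136.44748779] [255.51349698 236.37327254]
```

Call:
apply_moves:
  rows:
    - [[-0.1,0,-3,0,0,0,4],[-0.1,0,-3,0,0,0,4],[-0.1,0,-3,0,0,0,4],[-0.1,0,-3,0,0,0,4],[-3.3,0.65,-1.25,-0.052,0.009,-0.04,4]]

```text
t: 18.45
eef_pos: [0.5143, 0.2885, 0.1743]
eef_rot: [2.393, 1.966, 0.07]
force: [0.6, -0.6, 0.3]
gripper_width: 0.0481
gripper_force: 31.4
```

Call:
apply_moves:
  rows:
    - [[-3.35,0.55,-1.25,-0.052,0.009,-0.04,4],[-3.35,0.5,-1.25,-0.052,0.009,-0.04,4],[-3.35,0.4,-1.25,-0.052,0.009,-0.04,4],[-3.35,0.35,-1.25,-0.052,0.009,-0.04,4],[-3.35,0.3,-1.25,-0.052,0.009,-0.04,4]]

```text
t: 18.95
eef_pos: [0.5021, 0.1168, 0.2331]
eef_rot: [2.046, 2.059, 0.342]
force: [0.4, 0.5, -0.2]
gripper_width: 0.0476
gripper_force: 31.4
```

Call:
apply_moves:
  rows:
    - [[-3.35,0.2,-1.3,-0.052,0.009,-0.04,4],[-3.35,0.15,-1.3,-0.052,0.009,-0.04,4],[-3.35,0.33,1.4,0,0,0,4],[-3.35,0.33,1.4,0,0,0,4],[-3.35,0.33,1.4,0,0,0,4]]

```text
t: 19.45
eef_pos: [0.5336, -0.0487, 0.2239]
eef_rot: [1.906, 2.079, 0.445]
force: [0.2, 0.4, -0.2]
gripper_width: 0.0477
gripper_force: 31.4
```

Call:
apply_moves:
  rows:
    - [[-3.35,0.33,1.4,0,0,0,4],[-3.35,0.33,1.4,0,0,0,4],[-3.35,0.33,1.4,0,0,0,4],[-3.35,0.33,1.4,0,0,0,4],[0,0,0,0,0,0,4]]

```text
t: 19.95
eef_pos: [0.5797, -0.1806, 0.1759]
eef_rot: [1.913, 2.078, 0.442]
force: [-0.3, 0.4, -1.2]
gripper_width: 0.0476
gripper_force: 31.4
```

Call:
apply_moves:
  rows:
    - [[0,0,0,0,0,0,4],[0,0,0,0,0,0,4],[0,0,0,0,0,0,4],[0,0,0,0,0,0,4],[0,0,0,0,0,0,4]]

```text
t: 20.45
eef_pos: [0.5808, -0.1772, 0.1804]
eef_rot: [1.903, 2.079, 0.446]
force: [0.3, 0.0, -0.3]
gripper_width: 0.0476
gripper_force: 31.4
```

Run:
```python
from h import *
s=observe();Q=R.from_rotvec(s['eef_rot']).as_matrix();d=s['eef_pos']-CEN
print(s['t'],d@U,d@L,d@N,Q[:,1]@np.c_[U,L,N],Q[:,2]@np.c_[U,L,N],s['gripper_width'])
w=cam('wrist','w6')
cv2.imwrite('pics/w6c.png',cv2.resize(w['image'][0:260,110:400],None,fx=2.3,fy=2.3,interpolation=2))
```

```text
20.45 -0.06172137033890555 -0.04954232536490134 0.12482634400856953 [0.99995113 0.00769377 0.00620829] [ 6.20244249e-03  7.83456476e-04 -9.99980458e-01] 0.047550725251421865
```

View pics/w6c.png

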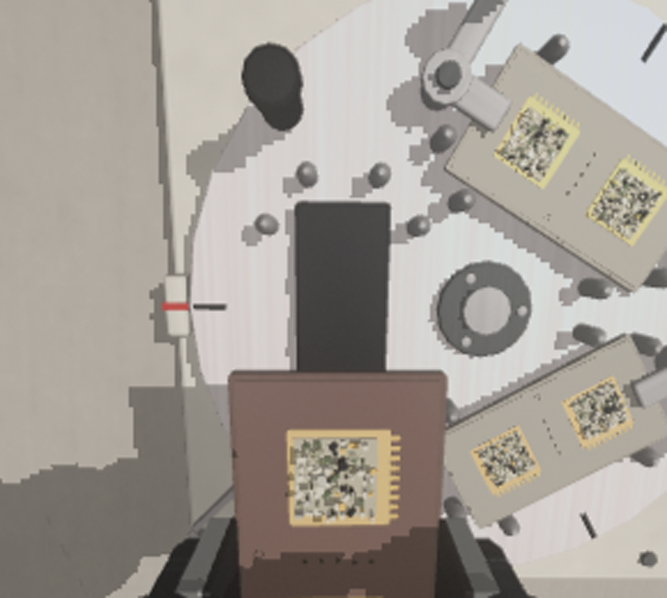

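The wrist view shows the board held square, its far end from (229,374) to (447,374) in the crop. The empty pad's far corners are (295,203) and (391,203), the pin tops (308,172), (380,172), (265,225) and (418,226), and the hub (484,310). The index line meets the red line.

Run:
```python
from h import *
w=dict(np.load('w6.npz'));s=observe()
f=lambda x,y:(x/2.3+110-.3,y/2.3-.3)
D=lambda p:(np.array([(p-CEN)@U,(p-CEN)@L,(p-CEN)@N])*1000).round(1)
for nm,x,y,h in[('hub',484,310,.009),('padTL',295,203,.01),('padTR',391,203,.01),('padL',296.5,365,.01),('padR',387,365,.01),('end1',308,166,.021),('end2',380,166,.021),('sideL',266,218,.021),('sideR',418,219,.021),('mark',193,307,0),('ptr',188,307,0)]:
  print(nm,D(hit(w,*f(x,y),N,CEN,h)))
Q=R.from_rotvec(s['eef_rot']).as_matrix()
hT=(s['eef_pos']-CEN)@N;print('tcp',D(s['eef_pos']))
for nm,x,y,dh in[('bL',229,372,.003),('bR',447,372,.003),('tL',231,379,.008),('tR',446,379,.008),('tL2',239,560,.008),('tR2',438,560,.008)]:
  p=hit(w,*f(x,y),N,CEN,hT+dh);print(nm,D(p),'tool',(Q.T@(p-s['eef_pos'])*1000).round(1))
for x,y in[(260,420),(420,420),(340,290),(484,310),(150,100)]:
  u,v=map(int,f(x,y));print('h',D(px(w,u,v,1)))
```

```text
hub [-0.6 -1.2  9. ]
padTL [-77.9  39.5  10. ]
padTR [-40.4  39.8  10. ]
padL [-78.  -24.4  10. ]
padR [-40.  -24.2  10. ]
end1 [-72.3  51.6  21. ]
end2 [-45.8  51.8  21. ]
sideL [-88.2  33.4  21. ]
sideR [-31.   33.5  21. ]
mark [-122.2   -1.7    0. ]
ptr [-124.3   -1.7    0. ]
tcp [-61.8 -49.7 124.8]
bL [-86.4  -4.4 127.8] tool [ 45.4 -24.3  -3.1]
bR [-36.6  -4.1 127.8] tool [45.4 25.5 -2.8]
tL [-85.2  -5.  132.8] tool [ 44.8 -23.   -8.1]
tR [-37.7  -4.7 132.8] tool [44.8 24.5 -7.8]
tL2 [-85.1 -49.5 132.8] tool [  0.4 -23.3  -8.1]
tR2 [-37.  -49.3 132.8] tool [ 0.2 24.8 -7.9]
h [-79.4 -14.1 133.3]
h [-43.2 -13.9 133.2]
h [-60.5   7.2   9.8]
h [-0.7 -0.8  8.6]
h [-144.7   84.6  -35.9]
```

Run:
```python
from h import *
q=plan([(deck(-.0600,-.0010,.06),ori(0),4,3),(deck(-.0600,-.0010,.026),ori(0),4,2)])
```

```text
[[[1.62,0.06,2.16,0.002,0.0,0.003,4],[1.62,0.06,2.16,0.002,0.0,0.002,4],[1.62,0.06,2.16,0.002,-0.001,0.003,4],[0.0,0.0,1.7,0.0,0.0,0.0,4],[0.0,0.0,1.7,0.0,0.0,0.0,4]]]
```

Call:
apply_moves:
  rows:
    - [[1.62,0.06,2.16,0.002,0,0.003,4],[1.62,0.06,2.16,0.002,0,0.002,4],[1.62,0.06,2.16,0.002,0,0.003,4],[0,0,1.7,0,0,0,4],[0,0,1.6,0,0,0,4]]

```text
t: 21.0
eef_pos: [0.6182, -0.125, 0.0906]
eef_rot: [1.916, 2.077, 0.442]
force: [0.0, -0.6, -0.7]
gripper_width: 0.0478
gripper_force: 31.4
```

Call:
apply_moves:
  rows:
    - [[0,0,0,0,0,0,4],[0,0,0,0,0,0,4],[0,0,0,0,0,0,4],[0,0,0,0,0,0,4],[0,0,0,0,0,0,4]]

```text
t: 21.5
eef_pos: [0.6184, -0.1263, 0.0924]
eef_rot: [1.916, 2.074, 0.442]
force: [0.2, -0.3, 0.7]
gripper_width: 0.0478
gripper_force: 31.4
```

Run:
```python
from h import *
for _ in range(2):
  s=observe();Q=R.from_rotvec(s['eef_rot']).as_matrix();d=s['eef_pos']-CEN
  print(s['t'],d@U,d@L,d@N,Q[:,1]@np.c_[U,L,N],s['force'])
w=cam('wrist')
q=plan([(deck(-.0600,-.0010,.007),ori(0),4,.5)])
```

```text
21.5 -0.05955944062820583 -0.001867062814529743 0.027467490689815657 [ 9.99998654e-01 -1.38781469e-03  8.75073012e-04] [ 0.19343167 -0.30516745  0.66027131]
21.5 -0.05955944062820583 -0.001867062814529743 0.027467490689815657 [ 9.99998654e-01 -1.38781469e-03  8.75073012e-04] [ 0.19343167 -0.30516745  0.66027131]
[[[0.02,-0.01,0.41,0.0,0.0,0.0,4],[0.01,0.0,0.4,0.0,0.0,-0.001,4],[0.02,-0.01,0.41,0.0,0.0,0.0,4],[0.02,-0.01,0.41,0.001,0.0,0.0,4],[0.01,0.0,0.4,0.0,0.0,0.0,4]]]
```

Call:
apply_moves:
  rows:
    - [[0.05,0,0.3,0,0,0,4],[0,0,0.3,0,0,0,4],[0,0,0.3,0,0,0,4],[0,0,0.3,0,0,0,4],[0,0,0,0,0,0,4]]

```text
t: 22.05
eef_pos: [0.6226, -0.1249, 0.0795]
eef_rot: [1.918, 2.076, 0.441]
force: [-0.3, -0.1, -1.6]
gripper_width: 0.0477
gripper_force: 31.4
```

Call:
apply_moves:
  rows:
    - [[0,0,0.2,0,0,0,4],[0,0,0.2,0,0,0,4],[0,0,0.2,0,0,0,4],[0,0,0,0,0,0,4],[0,0,0,0,0,0,4]]

```text
t: 22.55
eef_pos: [0.6253, -0.1249, 0.0748]
eef_rot: [1.917, 2.075, 0.442]
force: [-0.3, -0.4, -1.0]
gripper_width: 0.0478
gripper_force: 31.4
```

Run:
```python
from h import *
s=observe();Q=R.from_rotvec(s['eef_rot']).as_matrix();d=s['eef_pos']-CEN
print(s['t'],d@U,d@L,d@N,Q[:,1]@np.c_[U,L,N],s['force']@np.c_[U,L,N])
```

```text
22.55 -0.06033114256633696 -0.0009860467187180137 0.008552466790433599 [ 9.99998774e-01 -1.39978173e-03 -7.01341798e-04] [-0.68694159 -0.3364407  -0.78247396]
```

Call:
apply_moves:
  rows:
    - [[0,0,0.1,0,0,0,4],[0,0,0.1,0,0,0,4],[0,0,0,0,0,0,4],[0,0,0,0,0,0,4.9],[0,0,0,0,0,0,5.2]]

```text
t: 23.05
eef_pos: [0.6263, -0.1249, 0.0731]
eef_rot: [1.917, 2.075, 0.442]
force: [-0.2, -0.4, -0.0]
gripper_width: 0.0519
gripper_force: 0.0
```

Call:
apply_moves:
  rows:
    - [[0,0,0,0,0,0,5.6],[0,0,0,0,0,0,5.8],[0,0,-1,0,0,0,5.8],[0,0,-2,0,0,0,5.8],[0,0,-4,0,0,0,5.8]]

```text
t: 23.55
eef_pos: [0.5958, -0.1264, 0.1347]
eef_rot: [1.922, 2.08, 0.439]
force: [0.1, 0.6, 0.6]
gripper_width: 0.0576
gripper_force: 0.0
```

Call:
apply_moves:
  rows:
    - [[-2,0,-4,0,0,0,4],[-2,0,0,0,0,0,2.8],[0,0,0,0,0,0,2.8],[0,0,0,0,0,0,2.8],[0,0,0,0,0,0,2.8]]

```text
t: 24.05
eef_pos: [0.5841, -0.1675, 0.1722]
eef_rot: [1.919, 2.077, 0.441]
force: [-0.5, -0.5, 0.0]
gripper_width: 0.0281
gripper_force: 0.0
```

Run:
```python
from h import *
s=observe();d=s['eef_pos']-CEN
print(s['t'],d@U,d@L,d@N,s['force'])
w=cam('wrist','w7')
D=lambda p:(np.array([(p-CEN)@U,(p-CEN)@L,(p-CEN)@N])*1000).round(1)
for u in(-.08,-.06,-.04):
  for l in(-.035,0,.035):
    q=proj(w,deck(u,l,.015)).round().astype(int);print(u,l,D(px(w,*q,1)),end=' ')
cv2.imwrite('pics/w7c.png',cv2.resize(w['image'][0:260,110:400],None,fx=2.3,fy=2.3,interpolation=2))
```

```text
24.05 -0.06134746015705002 -0.04014140276997715 0.1156644678081561 [-0.54447711 -0.46236812  0.03473837]
-0.08 -0.035 [-80.3 -35.5  14.9] -0.08 0 [-80.4   0.   14.7] -0.08 0.035 [-80.4  35.3  15.3] -0.06 -0.035 [-59.7 -35.3  15.5] -0.06 0 [-59.7   0.   15.2] -0.06 0.035 [-59.7  35.3  15.1] -0.04 -0.035 [-40.1 -34.4  15.4] -0.04 0 [-40.    0.1  15.6] -0.04 0.035 [-39.9  35.2  15.2]
```

View pics/w7c.png

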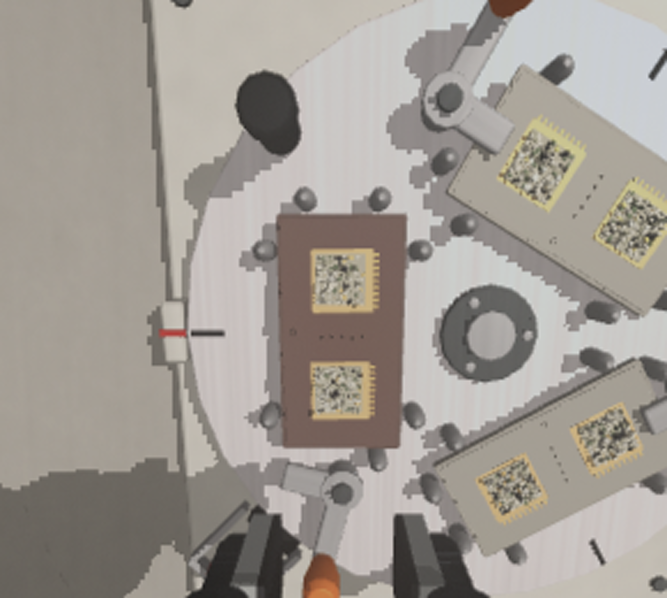

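The board lies flat (plate top at 15 mm everywhere) between all its pins. The hold-down pivot is at (341,490) and its arm runs down to the orange knob at about (321,570), between the fingers.

Run:
```python
from h import *
w=dict(np.load('w7.npz'))
f=lambda x,y:(x/2.3+110-.3,y/2.3-.3)
D=lambda p:(np.array([(p-CEN)@U,(p-CEN)@L,(p-CEN)@N])*1000).round(1)
for nm,x,y in[('piv',341,490),('arm',327,545),('knob',321,570),('knob2',320,585)]:
  uv=f(x,y);print(nm,D(px(w,*[int(round(i)) for i in uv],0)),[D(hit(w,*uv,N,CEN,h)) for h in(.024,.055)])
a=cam('scene')
for nm,h in(('k0',0),('k.25',.25)):
  pass
im=a['image'];b,g,r=[im[...,i].astype(int) for i in range(3)]
m=((r>150)&(g<r*.65)&(b<r*.4)).astype(np.uint8)
n,_,st,c=cv2.connectedComponentsWithStats(m)
for i in range(1,n):
  if st[i,4]>5: print(c[i],st[i,4],D(hit(a,*c[i],N,CEN,.050)))
```

```text
piv [-59.7 -61.4  25.6] [array([-59.8, -61.8,  24. ]), array([-59.9, -49.4,  55. ])]
arm [-65.6 -88.9  19.7] [array([-65.6, -86.4,  24. ]), array([-64.9, -70.7,  55. ])]
knob [-67.9 -89.   41.2] [array([-68.2, -98.1,  24. ]), array([-67.2, -80.8,  55. ])]
knob2 [-67.7 -90.9  48.2] [array([ -68.7, -105.2,   24. ]), array([-67.6, -87. ,  55. ])]
[342.5        168.66666667] 6 [ 96.8 -50.8  50. ]
[338.4 230.4] 15 [-69.7 -95.3  50. ]
[346.62295082 250.56557377] 122 [-112.6 -131.9   50. ]
```

Run:
```python
from h import *
pv=(-.0596,-.0635)
K=lambda t,h=.032,r=.034: deck(pv[0]-r*np.sin(t),pv[1]-r*np.cos(t),h)
o=lambda t:ori(-np.degrees(t))
q=plan([(K(.28,.10),o(.45),2.6),(K(.28,.065),o(.45),2.6)])
print();q=plan([(K(.28),o(.45),2.6,1.2),(K(.28),o(.45),2.6)],start=q)
print();q=plan([(K(t),o(max(t,.45)),2.6,1.2) for t in (.5,.75,1.,1.25,1.5,1.74)],start=q)
```

```text
[[[-1.4,-0.19,0.39,-0.001,0.0,0.112,2.6],[-1.42,-0.04,0.38,-0.001,-0.001,0.112,2.6],[-1.41,0.13,0.39,0.0,0.0,0.113,2.6],[-1.39,0.28,0.39,-0.001,-0.001,0.112,2.6],[0.0,0.0,3.5,0.0,0.0,0.0,2.6]]]

[[[0.0,0.0,1.1,0.0,0.0,0.0,2.6],[0.0,0.0,1.1,0.0,0.0,0.0,2.6],[0.0,0.0,1.1,0.0,0.0,0.0,2.6],[0.0,0.0,0.0,0.0,0.0,0.0,2.6],[0,0,0,0,0,0,2.6]]]

[[[-0.05,-0.75,0.0,0.0,0.0,0.05,2.6],[0.05,-0.42,0.0,0.0,0.0,0.125,2.6],[0.01,-0.42,0.0,0.0,0.0,0.125,2.6],[0.05,-0.42,0.0,0.0,0.0,0.125,2.6],[0.0,-0.43,0.0,0.0,0.0,0.125,2.6]]]
[[[0.05,-0.42,0.0,0.0,0.0,0.125,2.6],[0.0,-0.42,0.0,0.0,0.0,0.125,2.6],[0.05,-0.42,0.0,0.0,0.0,0.125,2.6],[0.0,-0.43,0.0,0.0,0.0,0.125,2.6],[0.05,-0.4,0.0,0.0,0.0,0.12,2.6]]]
[[[0.0,-0.41,0.0,0.0,0.0,0.12,2.6],[0,0,0,0,0,0,2.6],[0,0,0,0,0,0,2.6],[0,0,0,0,0,0,2.6],[0,0,0,0,0,0,2.6]]]
```

Call:
apply_moves:
  rows:
    - [[-1.4,-0.2,0.4,0,0,0.112,2.6],[-1.4,0,0.4,0,0,0.112,2.6],[-1.4,0.1,0.4,0,0,0.113,2.6],[-1.4,0.3,0.4,0,0,0.112,2.6],[0,0,2.5,0,0,0,2.6]]

```text
t: 24.65
eef_pos: [0.6005, -0.2252, 0.1352]
eef_rot: [2.38, 1.625, 0.534]
force: [0.3, -0.1, 0.6]
gripper_width: 0.0257
gripper_force: 0.0
```

Call:
apply_moves:
  rows:
    - [[0,0,0,0,0,0,2.6],[0,0,0,0,0,0,2.6],[0,0,0,0,0,0,2.6],[0,0,0,0,0,0,2.6],[0,0,0,0,0,0,2.6]]

```text
t: 25.15
eef_pos: [0.5992, -0.2234, 0.1339]
eef_rot: [2.38, 1.631, 0.533]
force: [0.6, 0.4, 0.3]
gripper_width: 0.0261
gripper_force: 0.0
```

Run:
```python
from h import *
pv=(-.0596,-.0635)
K=lambda t,h=.032,r=.034: deck(pv[0]-r*np.sin(t),pv[1]-r*np.cos(t),h)
o=lambda t:ori(-np.degrees(t))
s=observe();d=s['eef_pos']-CEN;print(s['t'],d@U,d@L,d@N,K(.28)@U-CEN@U,K(.28)@L-CEN@L)
q=plan([(K(.28),o(.45),2.6,1.3)])
```

```text
25.15 -0.06717766806288594 -0.09706927479950692 0.07637647929777244 -0.06899609205117996 -0.0961758849025662
[[[0.0,-0.05,1.11,0.0,0.0,0.0,2.6],[0.0,-0.05,1.11,0.0,0.0,0.0,2.6],[0.0,-0.05,1.11,0.0,0.0,0.0,2.6],[0.0,-0.05,1.11,0.001,0.0,0.0,2.6],[0,0,0,0,0,0,2.6]]]
```

Call:
apply_moves:
  rows:
    - [[0,-0.1,0.8,0,0,0,2.6],[0,-0.1,0.8,0,0,0,2.6],[0,0,0.8,0,0,0,2.6],[0,0,0.6,0,0,0,2.6],[0,0,0,0,0,0,2.6]]

```text
t: 25.65
eef_pos: [0.6089, -0.2211, 0.1029]
eef_rot: [2.384, 1.633, 0.531]
force: [0.4, 0.4, -0.3]
gripper_width: 0.0262
gripper_force: 0.0
```

Call:
apply_moves:
  rows:
    - [[0,0,0.5,0,0,0,2.6],[0,0,0.5,0,0,0,2.6],[0,0,0.4,0,0,0,2.6],[0,0,0,0,0,0,2.6],[0,0,0,0,0,0,2.6]]

```text
t: 26.15
eef_pos: [0.6151, -0.2211, 0.0919]
eef_rot: [2.382, 1.631, 0.532]
force: [0.5, -0.3, 0.2]
gripper_width: 0.0263
gripper_force: 0.0
```

Around the knob without contact force. Swinging it over now.

Call:
apply_moves:
  rows:
    - [[-0.05,-0.75,0,0,0,0.05,2.6],[0.05,-0.42,0,0,0,0.125,2.6],[0,-0.42,0,0,0,0.125,2.6],[0.05,-0.42,0,0,0,0.125,2.6],[0,-0.42,0,0,0,0.125,2.6]]

```text
t: 26.65
eef_pos: [0.5968, -0.209, 0.0849]
eef_rot: [2.824, 0.944, 0.616]
force: [0.2, -1.5, -0.0]
gripper_width: 0.0257
gripper_force: 0.5
```

Call:
apply_moves:
  rows:
    - [[0.05,-0.42,0,0,0,0.125,2.6],[0,-0.42,0,0,0,0.125,2.6],[0.05,-0.42,0,0,0,0.125,2.6],[0,-0.42,0,0,0,0.125,2.6],[0,0,0,0,0,0,2.6]]

```text
t: 27.15
eef_pos: [0.5903, -0.193, 0.0825]
eef_rot: [-3.062, -0.232, -0.653]
force: [0.3, -0.2, 0.2]
gripper_width: 0.0258
gripper_force: 0.1
```

Run:
```python
from h import *
pv=(-.0596,-.0635)
K=lambda t,h=.032,r=.034: deck(pv[0]-r*np.sin(t),pv[1]-r*np.cos(t),h)
o=lambda t:ori(-np.degrees(t))
s=observe();d=s['eef_pos']-CEN;print(s['t'],d@U,d@L,d@N,s['force']@np.c_[U,L,N],np.arctan2(-(d@U-pv[0]),-(d@L-pv[1])))
q=plan([(K(t),o(t),2.6,1.2) for t in (1.62,1.78)])
```

```text
27.15 -0.09401766605338148 -0.06610004413494634 0.03198005925327701 [ 0.39105908 -0.22341844  0.08817489] 1.4953956603763578
[[[0.08,-0.42,0.0,0.0,0.0,0.12,2.6],[0.02,-0.27,0.0,0.0,0.0,0.08,2.6],[0.0,-0.27,0.0,0.0,0.0,0.08,2.6],[0,0,0,0,0,0,2.6],[0,0,0,0,0,0,2.6]]]
```

Call:
apply_moves:
  rows:
    - [[0.05,-0.42,0,0,0,0.12,2.6],[0,-0.27,0,0,0,0.05,2.6],[0,-0.2,0,0,0,0,2.6],[0,0,0,0,0,0,2.6],[0,0,0,0,0,0,2.6]]

```text
t: 27.65
eef_pos: [0.59, -0.1843, 0.0823]
eef_rot: [-3.037, 0.027, -0.642]
force: [-1.6, -1.7, 0.4]
gripper_width: 0.0262
gripper_force: 0.8
```

Run:
```python
from h import *
pv=(-.0596,-.0635)
s=observe();d=s['eef_pos']-CEN;print(s['t'],d@U,d@L,d@N,s['force']@np.c_[U,L,N],np.arctan2(-(d@U-pv[0]),-(d@L-pv[1])))
```

```text
27.65 -0.09368654017486693 -0.05738840061782298 0.03167622706429998 [-1.40419121 -1.60333873  1.01360846] 1.7482078173595514
```

Call:
apply_moves:
  rows:
    - [[0,-0.2,0,0,0,0,2.6],[0,0,0,0,0,0,2.6],[0,0,0,0,0,0,2.6],[0,0,0,0,0,0,2.6],[0,0,0,0,0,0,2.6]]

```text
t: 28.15
eef_pos: [0.59, -0.1838, 0.0824]
eef_rot: [-3.04, 0.028, -0.643]
force: [-1.9, -7.6, -1.0]
gripper_width: 0.0259
gripper_force: 4.0
```

Call:
apply_moves:
  rows:
    - [[0,0.4,0,0,0,0,2.6],[0,0,0,0,0,0,2.6],[0,0,-2,0,0,0,2.6],[0,0,-4,0,0,0,2.6],[0,0,-4,0,0,0,2.6]]

```text
t: 28.65
eef_pos: [0.5486, -0.1885, 0.1734]
eef_rot: [-3.035, 0.028, -0.638]
force: [0.2, -0.5, 1.8]
gripper_width: 0.026
gripper_force: 0.0
```

Call:
apply_moves:
  rows:
    - [[-3,0,-3,0,0,0,2.6],[-3,0,0,0,0,0,2.6],[0,0,0,0,0,0,2.6],[0,0,0,0,0,0,2.6],[0,0,0,0,0,0,2.6]]

```text
t: 29.15
eef_pos: [0.4833, -0.1888, 0.1771]
eef_rot: [-3.036, 0.028, -0.643]
force: [0.0, -0.2, -0.5]
gripper_width: 0.0263
gripper_force: 0.0
```

Run:
```python
from h import *
s=observe();print(s['t'],s['force'])
w=cam('wrist','w8')
D=lambda p:(np.array([(p-CEN)@U,(p-CEN)@L,(p-CEN)@N])*1000).round(1)
im=w['image'];b,g,r=[im[...,i].astype(int) for i in range(3)]
m=((r>150)&(g<r*.65)&(b<r*.4)).astype(np.uint8)
n,_,st,c=cv2.connectedComponentsWithStats(m)
for i in range(1,n):
  if st[i,4]>8: print(c[i],st[i,4],D(hit(w,*c[i],N,CEN,.052)))
for u in(-.08,-.06,-.04):
  for l in(-.03,0,.035):
    q=proj(w,deck(u,l,.015)).round().astype(int);print(D(px(w,*q,1)),end=' ')
for nm,P in(('ptr',deck(-.124,-.0015,0)),('knob',deck(-.107,-.18,.042))): print(nm,proj(w,P))
```

```text
29.15 [ 0.02416312 -0.1621569  -0.47218079]
[46.7037037  36.55555556] 135 [ -6.  108.2  52. ]
[260.1980198  121.71287129] 101 [-92.7 -62.9  52. ]
[329.19034853 125.9919571 ] 746 [-102.7 -125.4   52. ]
[-80.5 -30.2  15. ] [-80.4   0.2  14.7] [-80.   34.7  15.1] [-60.  -30.   16.8] [-59.8  -0.2  14.9] [-60.2  34.8  15.2] [-40.1 -29.4  14.7] [-40.1  -0.4  15. ] [-40.3  34.8  15.4] ptr [208.31138951 153.1126715 ]
knob [384.27128678 124.0298907 ]
```

View pics/w8.png

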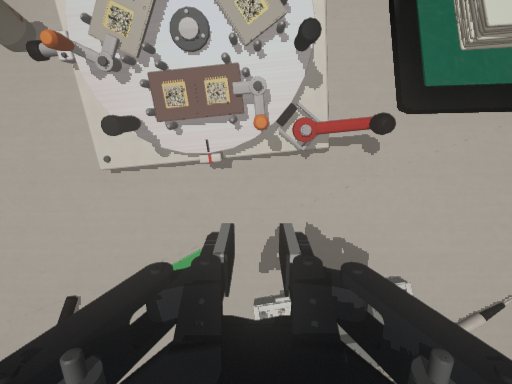

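The orange knob at (260,121) stands in front of its pivot at (258,87), with the nose over the board's end. The board lies flat in the nest, the index line meets the pointer at (209,153), and the lever (306,129)–(382,123) is locked. The arm is clear, so I'm handing in.

```bash
python3 -c "
from cell import finish_job;print(finish_job())"
```

```text
the job is handed in; nothing more can be done
None
```

The job is handed in at about 29 s of the 72 s allowed: by the last camera check the empty nest is at the pointer with the brake locked, the brown-red board lies flat in it and the hold-down is fully over its end. The hand-in returned no verdict.

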